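Restock an insect hotel room from the drawer

TASK

Clear all the plain wood offcuts out of the empty room of the insect hotel frame into the cardboard scrap box. Then open the drawer and move every round branch section from it into that room, each standing upright on the room's floor with its drilled end up, and leave the square drilled blocks in the drawer. Finish with the drawer pushed fully shut, and do not disturb the other things on the bench.

Things in the scene. Friction and masses are not known exactly. Their poses are not given: they have to be found in the camera images.
- hotel: insect hotel frame lying on its back, fixed to the bench, 230 (x) x 186 (y) mm, pale wooden walls 8 mm thick and 30 mm high over a 6 mm plywood floor. Its near (-x) room is the empty one (130 x 170 mm inside); the far room is packed with finished slices almost flush with the walls. Origin: centre of the underside. It stands left or right of the drawer cabinet
- hotel_room (a point): centre of the inner floor of the empty room, 6 mm above the bench; axes as the frame's: room reaches 65 mm to -x, 65 mm to +x and 85 mm to either side in y; walls rise 24 mm above this floor
- scrap: open cardboard scrap box, fixed, 180 x 180 mm, 80 mm high, walls and floor 6 mm. Origin: centre of the underside. On the other side of the cabinet from the hotel
- cab: low plywood cabinet with one drawer, fixed, 260 (x) x 340 (y) x 109 (z) mm. Origin: centre of the underside; its drawer front looks along its -x
- cab_drawer0 (a joint): how far the drawer is out along the cabinet's -x, in m: 0 fully shut, 0.18 fully out; it starts shut or up to 10 mm ajar, with 1 N of friction. 0.15 bares the front row of compartments
- cab_drawer0_handle (a point): middle of the drawer's bar handle: round steel bar 11 mm thick, 120 mm long, along y of the cabinet, 71 mm above the bench, its axis 35 mm in front of the drawer front (29 mm clear behind the bar); posts 51 mm to either side of the middle. The cabinet's top is 38 mm higher than the bar
- drawer_floor (a point): on the drawer's floor, in the middle of the front row of compartments, 22 mm above the bench; moves with the drawer, axes as the cabinet's. Three compartments 97 mm wide (y) and 110 mm deep (x), parted by dividers 24 mm high; the drawer's outer walls rise 65 mm above this floor; the outer face of the front lies 76 mm to -x
- branch1: round drilled branch section: upright cylinder with dark bark, 36 mm diameter, 54 mm tall, pale top with five drill holes; may be absent. Origin: centre of its underside, z up along its axis. Starts standing on the drawer floor in one of the front compartments, about 12 mm from its neighbours on either side (the row runs along y of the cabinet) and with about 35 mm free before and behind it
- branch2: round drilled branch section: upright cylinder with dark bark, 36 mm diameter, 54 mm tall, pale top with five drill holes; may be absent. Origin: centre of its underside, z up along its axis. Starts standing on the drawer floor in one of the front compartments, about 12 mm from its neighbours on either side (the row runs along y of the cabinet) and with about 35 mm free before and behind it
- branch3: round drilled branch section: upright cylinder with dark bark, 36 mm diameter, 54 mm tall, pale top with five drill holes; may be absent. Origin: centre of its underside, z up along its axis. Starts standing on the drawer floor in one of the front compartments, about 12 mm from its neighbours on either side (the row runs along y of the cabinet) and with about 35 mm free before and behind it
- branch4: round drilled branch section: upright cylinder with dark bark, 36 mm diameter, 54 mm tall, pale top with five drill holes; may be absent. Origin: centre of its underside, z up along its axis. Starts standing on the drawer floor in one of the front compartments, about 12 mm from its neighbours on either side (the row runs along y of the cabinet) and with about 35 mm free before and behind it
- block1: square drilled block, 34 x 34 x 54 mm tall, pale wood all over, five drill holes in the top; stands in the same row in the drawer. Origin: centre of its underside. Not wanted; it stays in the drawer
- block2: square drilled block, 34 x 34 x 54 mm tall, pale wood all over, five drill holes in the top; stands in the same row in the drawer. Origin: centre of its underside. Not wanted; it stays in the drawer
- offcut1: plain batten offcut with no holes, pale wood, 40 (x) x 28 (y) x 46 (z) mm; may be absent. Origin: centre of its underside. Starts in the empty room of the hotel and stands 22 mm higher than the frame
- offcut2: plain batten offcut with no holes, pale wood, 40 (x) x 28 (y) x 46 (z) mm; may be absent. Origin: centre of its underside. Starts in the empty room of the hotel and stands 22 mm higher than the frame
- offcut3: plain batten offcut with no holes, pale wood, 40 (x) x 28 (y) x 46 (z) mm; may be absent. Origin: centre of its underside. Starts in the empty room of the hotel and stands 22 mm higher than the frame
- glue: bystander: white glue bottle, 52 mm diameter, 130 mm tall, on the cabinet's top, well behind the drawer front
- varnish: bystander: varnish can, 72 mm diameter, 75 mm tall, on the cabinet's top, well behind the drawer front
- sanding_block: bystander: cork sanding block 70 x 95 x 30 mm on the bench in front of the robot
- tape_measure: bystander: tape measure 65 x 38 x 60 mm on the bench in front of the robot
- screwdriver: bystander: screwdriver 140 mm long lying on the cabinet's top

How it is judged:
On the way, in this order (a step that is already met when the one before it is completed fails the run):
1. all offcuts lie in the scrap box (x of offcut1 in the frame of scrap between -0.085 and 0.085 m and y of offcut1 in the frame of scrap between -0.085 and 0.085 m and z of offcut1 in the frame of scrap between -0.005 and 0.072 m and x of offcut2 in the frame of scrap between -0.085 and 0.085 m and y of offcut2 in the frame of scrap between -0.085 and 0.085 m and z of offcut2 in the frame of scrap between -0.005 and 0.072 m and x of offcut3 in the frame of scrap between -0.085 and 0.085 m and y of offcut3 in the frame of scrap between -0.085 and 0.085 m and z of offcut3 in the frame of scrap between -0.005 and 0.072 m), for 0.2 s.
2. all round branch sections stand upright in the hotel's empty room (x of branch1 in the frame of hotel_room between -0.058 and 0.058 m and y of branch1 in the frame of hotel_room between -0.078 and 0.078 m and z of branch1 in the frame of hotel_room between -0.006 and 0.008 m and angle between each of branch1, branch2, branch3, branch4's own z axis and vertical below 0.15 rad and x of branch2 in the frame of hotel_room between -0.058 and 0.058 m and y of branch2 in the frame of hotel_room between -0.078 and 0.078 m and z of branch2 in the frame of hotel_room between -0.006 and 0.008 m and x of branch3 in the frame of hotel_room between -0.058 and 0.058 m and y of branch3 in the frame of hotel_room between -0.078 and 0.078 m and z of branch3 in the frame of hotel_room between -0.006 and 0.008 m and x of branch4 in the frame of hotel_room between -0.058 and 0.058 m and y of branch4 in the frame of hotel_room between -0.078 and 0.078 m and z of branch4 in the frame of hotel_room between -0.006 and 0.008 m), for 0.2 s.
At the end, for the whole second after the job is handed in: every offcut is inside the scrap box; every round branch section stands upright (within 0.15 rad) on the floor of the hotel's near room, at rest; the square blocks are in the drawer; the drawer is shut to within 6 mm (all of step 1 and all of step 2 and x of block1 in the frame of drawer_floor between -0.075 and 0.075 m and y of block1 in the frame of drawer_floor between -0.15 and 0.15 m and z of block1 in the frame of drawer_floor between -0.01 and 0.05 m and x of block2 in the frame of drawer_floor between -0.075 and 0.075 m and y of block2 in the frame of drawer_floor between -0.15 and 0.15 m and z of block2 in the frame of drawer_floor between -0.01 and 0.05 m and linear speed of each of branch1, branch2, branch3, branch4, offcut1, offcut2, offcut3 below 0.03 m/s and value of joint cab_drawer0 below 0.006 m); the robot touches nothing.
It fails at once if the glue was pushed more than 40 mm or knocked over (distance of glue from where it was at the start of the episode above 0.04 m or angle between glue's own z axis and vertical above 0.6 rad).
It fails at once if the varnish was pushed more than 40 mm or knocked over (distance of varnish from where it was at the start of the episode above 0.04 m or angle between varnish's own z axis and vertical above 0.6 rad).
It fails at once if the sanding block was pushed more than 40 mm or knocked over (distance of sanding_block from where it was at the start of the episode above 0.04 m or angle between sanding_block's own z axis and vertical above 0.6 rad).
It fails at once if the tape measure was pushed more than 40 mm or knocked over (distance of tape_measure from where it was at the start of the episode above 0.04 m or angle between tape_measure's own z axis and vertical above 0.6 rad).
It fails at once if the screwdriver was pushed more than 40 mm or knocked over (distance of screwdriver from where it was at the start of the episode above 0.04 m).
Of branch1, branch2, branch3, branch4 only 3 to 4 are there at a start; the rules pass over those that are not, and their reading is None.
Of offcut1, offcut2, offcut3 only 2 to 3 are there at a start; the rules pass over those that are not, and their reading is None.
At some moment in a run one of offcut1, offcut2, offcut3 may be knocked a few centimetres aside while the robot is not near it.
It also fails if it takes over 210 s, if anything falls off the work surface, if the arm or the gripper's body presses on something with over 40 N, if the wrist force passes 120 N, or if a joint passes its speed limit or range.

ROBOT

A 6-joint arm with a two-finger parallel gripper is mounted at the origin on the work surface. World frame = base frame: x ahead of the robot, y to its left, z up, the work surface at z = 0. Lengths are in m, angles in rad, forces in N, time in s.
With the tool pointing down it reaches from about 0.375 to 0.75 m from the base axis. Payload 9 kg.
Tool frame: the origin (TCP) lies on the centre line of the jaws, within the pads' length; the fingertips stand 11 mm ahead of it and the grasp point (between the pads) lies 8 mm behind it (arm.nose_length is the z of the fingertips in the tool frame, in m); z points along the fingers, y is the line along which they close (so a half turn about z gives the same grasp; the last joint's range is limited). The gripper opens to 85 mm and grips with 20 to 120 N. Pads are 22 mm wide; open, the fingers measure 114 mm over their backs; the gripper's body (76 mm by 85 mm) begins 54 mm behind the grasp point. The pads swing forward as they close: fully open they stand 13 mm farther back than shut.
Start: joints at [-0.218, 0.104, 0.097, 1.564, 0, 1.353], TCP at [0.6, 0, 0.242] pointing down, gripper open.
Joint ranges: [-2.99, 2.99], [-0.84, 1.86], [-1.1, 1.16], [-1.84, 2.11], [-1.51, 1.56], [-3.14, 3.14]. Speed limits (rad/s): [2.22, 2.22, 2.57, 3.14, 3.14, 3.14].

INTERFACE

Orientations are given as a 3x3 rotation matrix whose columns are the frame's x, y, z axes.
In Python, from workcell import arm gives the robot as it stands.
- The arm moves only by the tool move_arm, never from a script. Its argument "increments" is a list of rows, each a list of 6 numbers: the shift along the tool's x, y, z in units of 15 cm (1.0 is 15 cm), then the turn, a rotation vector about the tool's x, y, z in units of 360 degrees (1.0 is 360 degrees). In form: [[tx, ty, tz, wx, wy, wz], ...]. A call has 1 to 12 rows; each row shifts and turns the commanded pose from where the row before left it, along the tool's axes as they then stand; what a row does not reach is not made up. A row lasts 1/8 s, in which the tool goes at most 62.5 mm and 10.7 degrees, less where a joint would pass 70% of its speed; a pose out of reach is approached as far as the arm can. A call with a number of a shift or a turn outside -1 to 1 is refused whole. A call with a gripper value outside its range is refused whole. "fingers" is the opening, from 0 (shut) to 1 (fully open), set as the call begins (left out, the last holds). The fingers move at their own pace and stop on an object; "grip_force" is the grip in N (left out, the last holds). Time passes only in rows, so rows that do not move let the fingers close. It gives the time, the measured TCP pose, the force, the opening and the grip force at its end, in the units of the state.
- arm.sense(): the state, without advancing time (a new reading comes with each control period).
- arm.grab_frame(name): name is "scene" or "side" or "wrist"; returns a dict with "img" (480x640x3 uint8, red, green, blue), "K" (3x3 intrinsics, pixels), "D" ([k1, k2, p1, p2, k3] as OpenCV has them; the pictures are not rectified), "extrinsics" (4x4, takes a point from camera to world coordinates); the wrist camera has in their place "mount" (4x4, takes a point from camera to tool coordinates, whose origin is the TCP and whose axes are the flange's). Camera axes: x right, y up, looking along -z (the intrinsics and any distortion apply to the point x, -y, -z); pixel columns grow to the right and rows downward; lengths in m; the calibration is good to about 2 mm. A picture is of the moment at which its call begins: read the wrist's pose just before it. There is no depth.
- arm.sign_off(): hands the job in; it is judged then, once.
Trained networks look in the newest picture that a camera, given by its name, has taken for a name from the list of things; names that differ only in an ending like _2 or _b are one class to them, and where a whole thing is asked for, a point or a joint stands for the part that bears it (a point fixed in the world has none). Each returns a list of dicts, best first, with "p" (0 to 1); they miss things now and then, are a little off and sometimes report something else, mostly with a low value. They report only what shows in the picture. A call takes as long as a camera call.
- arm.regions_of(camera, name): "region" (480x640 bool, what is visible of it) and "box" ([left, top, width, height] in pixels, round what is visible of it).
- arm.spot_point(camera, name): "pixel" ([column, row] in pixels: a listed point, or the origin of a listed thing).
The state is a dict: "clock": time; "joints": joint angles; "joint_velocities": joint speeds; "joint_efforts": joint torques, N m; "position": TCP position; "tool_rot": TCP orientation; "force": force on the tool from outside, world axes, zero at the start; "wrist_torque": the same for the moment, N m; "grip_width": finger opening in m; "gripper_force": force on a finger pad.
Only numpy, scipy, OpenCV 4.12 (cv2) and the standard library are available. Lean on these libraries where they do the work, as an engineer would, in place of code of your own. Each camera call takes 0.05 s, during which the arm holds its last target. There are 200 camera calls.

## Working session

There is one attempt and no reset: what is moved stays moved. The work goes in short steps, Python scripts to look and compute and a tool call to move; the robot and the scene stay as the last step left them, time stands still between calls to the robot, and variables do not carry over. Pictures are saved under pics/ and viewed, at most 14 in all, crops included, and the job is handed in when it is done.

Besides the shell and the picture viewer there is one more tool, called after ">>>" in YAML: its name, and indented under it one key for each argument. move_arm: Moves the arm, as the interface text tells. Shifts and turns lie within -1 to 1; 1 stands for 15 cm of shift or 360 degrees of turn. Its arguments: {"type":"object","properties":{"increments":{"type":"array","items":{"type":"array","items":{"type":"number","minimum":-1,"maximum":1}}},"fingers":{"type":"number"},"grip_force":{"type":"number"}},"required":["increments"]}

```bash
mkdir -p pics; ls; cat > h.py <<'E'
import numpy as np, cv2
from workcell import arm
def shot(n,fn=None):
    s=arm.sense(); f=arm.grab_frame(n)
    if n=='wrist':
        T=np.eye(4);T[:3,:3]=s['tool_rot'];T[:3,3]=s['position'];f['extrinsics']=T@np.array(f['mount'])
    if fn: cv2.imwrite('pics/'+fn,f['img'][:,:,::-1])
    return f
def ray(f,px):
    u=cv2.undistortPoints(np.array([[px]],float),np.array(f['K']),np.array(f['D']))[0,0]
    E=np.array(f['extrinsics']); d=E[:3,:3]@np.array([u[0],-u[1],-1]); return E[:3,3],d
def at(f,px,z):
    o,d=ray(f,px); return (o+d*(z-o[2])/d[2])
def proj(f,P):
    E=np.linalg.inv(np.array(f['extrinsics'])); p=np.atleast_2d(P)@E[:3,:3].T+E[:3,3]
    p=p*[1,-1,-1]; return cv2.projectPoints(p,np.zeros(3),np.zeros(3),np.array(f['K']),np.array(f['D']))[0][:,0]
E
python3 - <<'E'
from h import *
np.set_printoptions(precision=3,suppress=True)
s=arm.sense();print(s['clock'],s['position'],s['tool_rot'],s['grip_width'])
for c in ('scene','side'):
    f=shot(c,c+'1.png'); print(c,np.array(f['extrinsics'])[:3,3])
    for n,z in (('hotel_room',.006),('hotel',0),('scrap',0),('cab',0),('cab_drawer0_handle',.071),('offcut1',.006),('glue',.109),('varnish',.109),('sanding_block',0),('tape_measure',0),('screwdriver',.109)):
        print(n,[(np.round(r['pixel']),round(r['p'],2),at(f,r['pixel'],z)) for r in arm.spot_point(c,n)[:4]])
E
```

```text
pics
0.0 [0.6   0.    0.242] [[-0.     1.    -0.001]
 [ 1.     0.     0.   ]
 [ 0.    -0.001 -1.   ]] 0.08516740650594501
scene [1.142 0.454 1.028]
hotel_room [(array([250., 161.]), 0.84, array([ 0.475, -0.315,  0.006]))]
hotel [(array([237., 169.]), 0.75, array([ 0.512, -0.325,  0.   ]))]
scrap [(array([457., 330.]), 0.61, array([0.536, 0.345, 0.   ]))]
cab [(array([262., 302.]), 0.92, array([ 0.75 , -0.008,  0.   ])), (array([457., 327.]), 0.34, array([0.531, 0.34 , 0.   ]))]
cab_drawer0_handle [(array([315., 233.]), 0.97, array([ 0.578, -0.008,  0.071]))]
offcut1 [(array([240., 147.]), 0.84, array([ 0.453, -0.372,  0.006])), (array([269., 170.]), 0.78, array([ 0.465, -0.258,  0.006])), (array([252., 159.]), 0.69, array([ 0.466, -0.317,  0.006])), (array([234., 248.]), 0.25, array([ 0.692, -0.15 ,  0.006]))]
glue [(array([316., 318.]), 0.6, array([0.75 , 0.14 , 0.109])), (array([266., 304.]), 0.29, array([0.79 , 0.05 , 0.109]))]
varnish [(array([285., 287.]), 0.68, array([0.738, 0.051, 0.109]))]
sanding_block [(array([404., 224.]), 0.56, array([0.379, 0.099, 0.   ])), (array([264.,
[... 976 characters left out ...]
, 189.]), 0.86, array([0.757, 0.142, 0.109])), (array([346., 241.]), 0.44, array([ 0.599, -0.026,  0.109])), (array([324., 234.]), 0.41, array([0.585, 0.02 , 0.109])), (array([456., 440.]), 0.22, array([ 0.381, -0.409,  0.109]))]
varnish [(array([362., 210.]), 0.92, array([0.718, 0.04 , 0.109])), (array([421., 233.]), 0.6, array([ 0.734, -0.105,  0.109])), (array([325., 232.]), 0.53, array([0.591, 0.024, 0.109]))]
sanding_block [(array([215., 305.]), 0.96, array([0.372, 0.099, 0.   ])), (array([322., 231.]), 0.2, array([0.719, 0.163, 0.   ]))]
tape_measure [(array([300., 387.]), 0.76, array([ 0.362, -0.162,  0.   ]))]
screwdriver [(array([421., 234.]), 0.91, array([ 0.729, -0.109,  0.109]))]
```

View pics/scene1.png

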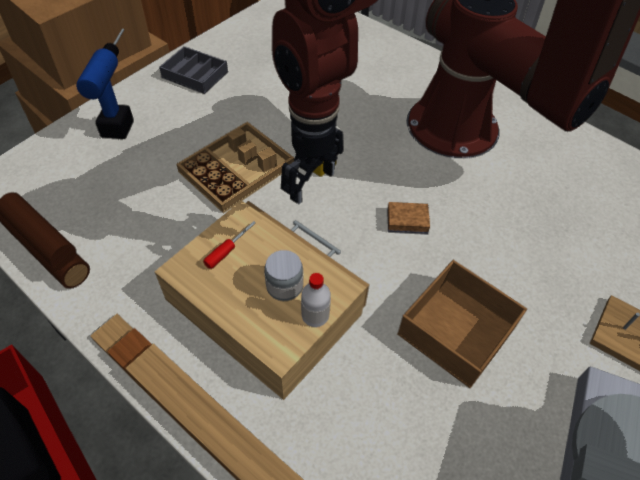

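View pics/side1.png

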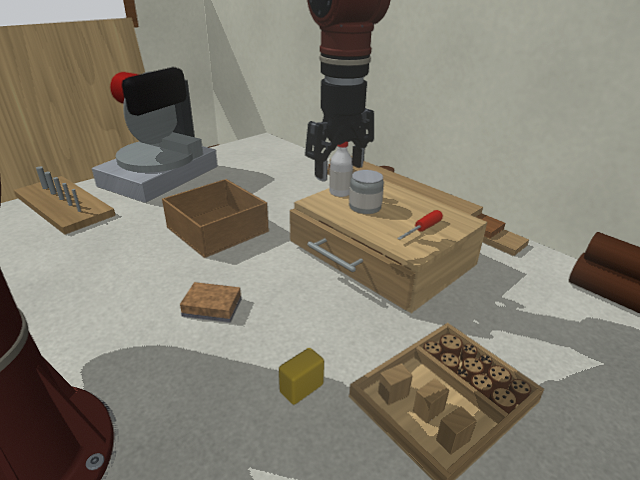

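The scene shows three offcuts in the hotel's near room (~(240,140)-(265,160)), the scrap box to the left, and the drawer nearly shut. The side view agrees with it. Next I'll move above the hotel.

>>> move_arm:
  increments:
    - [-0.267,-0.117,-0.05,0,0,0]
    - [-0.267,-0.117,-0.05,0,0,0]
    - [-0.267,-0.117,-0.05,0,0,0]
    - [-0.267,-0.117,-0.05,0,0,0]
    - [-0.267,-0.117,-0.05,0,0,0]
    - [-0.267,-0.117,-0.05,0,0,0]
    - [-0.267,-0.117,-0.05,0,0,0]
    - [-0.267,-0.117,-0.05,0,0,0]
    - [0,0,0,0,0,0]
    - [0,0,0,0,0,0]

```text
clock: 2.45
position: [0.4597, -0.32, 0.3022]
tool_rot: [[0.0, 1.0, 0.0], [1.0, -0.0, 0.0], [0.0, 0.0, -1.0]]
force: [0.4, -0.0, -0.2]
grip_width: 0.0857
gripper_force: 0.0
```

```bash
python3 - <<'E'
from h import *
np.set_printoptions(precision=3,suppress=True)
s=arm.sense();print(s['clock'],s['position'],s['joints'],s['force'])
f=shot('wrist','w1.png'); print(f['mount'])
for n,z in (('hotel_room',.006),('hotel',0),('offcut1',.006)):
        print(n,[(np.round(r['pixel']),round(r['p'],2),at(f,r['pixel'],z)) for r in arm.spot_point('wrist',n)[:4]])
for r in arm.regions_of('wrist','offcut1')[:4]: print(r['box'],r['p'])
E
```

```text
2.45 [ 0.46  -0.32   0.302] [-0.842  0.005  0.104  1.67   0.     0.729] [ 0.378 -0.028 -0.237]
[[ 0.     0.965  0.261  0.066]
 [ 1.    -0.    -0.001 -0.   ]
 [-0.001  0.261 -0.965 -0.132]
 [ 0.     0.     0.     1.   ]]
hotel_room [(array([322., 205.]), 0.94, array([ 0.465, -0.323,  0.006]))]
hotel [(array([362., 207.]), 0.8, array([ 0.515, -0.326,  0.   ]))]
offcut1 [(array([314., 248.]), 0.82, array([ 0.454, -0.379,  0.006])), (array([326., 208.]), 0.82, array([ 0.47 , -0.327,  0.006]))]
[310.3, 200.7, 38.0, 27.8] 0.67
[297.7, 237.3, 38.2, 36.2] 0.66
```

View pics/w1.png

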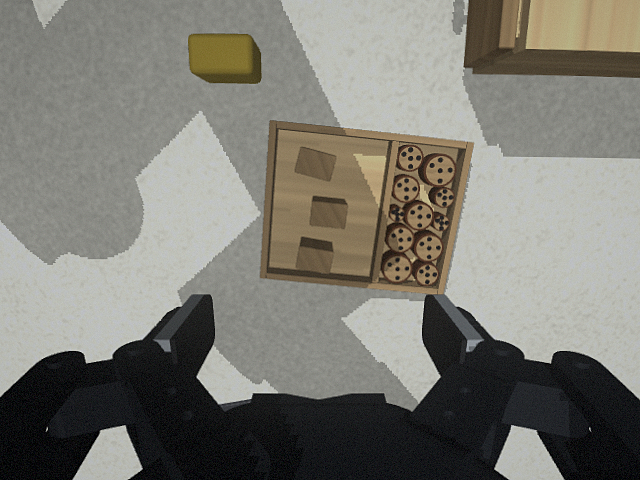

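The wrist view shows three offcuts at about (315,163), (328,212) and (315,255). The frame corners are near (271,121), (473,143), (441,294) and (261,278). I'll crop in for precise edges.

```bash
python3 - <<'E'
import cv2
im=cv2.imread('pics/w1.png')[115:300,255:405]
im=cv2.convertScaleAbs(im,alpha=1.5,beta=10)
im=cv2.resize(im,None,fx=3.2,fy=3.2,interpolation=cv2.INTER_CUBIC)
cv2.imwrite('pics/w1c.png',im);print(im.shape)
E
```

```text
(592, 480, 3)
```

View pics/w1c.png

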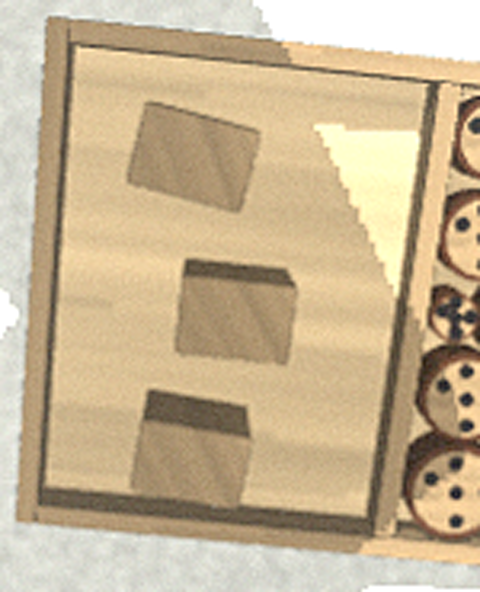

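```bash
cat >> h.py <<'E'
def boxpose(f,c,z):
    P=np.array([at(f,p,z)[:2] for p in c]); e=(P[1]-P[0]+P[2]-P[3])/2; g=(P[3]-P[0]+P[2]-P[1])/2
    return P.mean(0).round(4),'yaw',np.degrees(np.arctan2(e[1],e[0])).round(1),'L',np.linalg.norm(e).round(4),np.linalg.norm(g).round(4)
E
python3 - <<'E'
from h import *
s=arm.sense();f=shot('wrist')
cv=lambda c:[(x/3.2+255-.3,y/3.2+115-.3) for x,y in c]
for c in ([(148,102),(260,130),(240,212),(128,182)],[(182,275),(296,285),(289,364),(175,353)],[(142,428),(250,437),(240,507),(132,490)]):
    print(boxpose(f,cv(c),.052))
print('room',boxpose(f,cv([(72,43),(436,82),(395,0),(0,0)]),.036)[2:3],[at(f,p,.036).round(4) for p in cv([(48,17),(72,43),(436,82),(380,522),(42,488),(18,521)])])
print([at(f,p,.036).round(4) for p in [(271,121),(473,143),(441,294),(261,278)]])
E
```

```text
(array([ 0.4573, -0.2706]), 'yaw', np.float64(-14.2), 'L', np.float64(0.0386), np.float64(0.0274))
(array([ 0.4717, -0.3258]), 'yaw', np.float64(-5.2), 'L', np.float64(0.0397), np.float64(0.0277))
(array([ 0.4562, -0.3791]), 'yaw', np.float64(-7.2), 'L', np.float64(0.0391), np.float64(0.0252))
room (np.float64(-2.7),) [array([ 0.4078, -0.2249,  0.036 ]), array([ 0.4157, -0.2333,  0.036 ]), array([ 0.5403, -0.2458,  0.036 ]), array([ 0.5278, -0.4066,  0.036 ]), array([ 0.4   , -0.3932,  0.036 ]), array([ 0.3904, -0.4065,  0.036 ])]
[array([ 0.4091, -0.2259,  0.036 ]), array([ 0.6317, -0.2478,  0.036 ]), array([ 0.6125, -0.428 ,  0.036 ]), array([ 0.3912, -0.4071,  0.036 ])]
```

>>> move_arm:
  increments:
    - [0.165,0.005,0.2,0,0,0.0]
    - [0.165,0.005,0.2,0,0,0]
    - [0,0,0.3,0,0,0.02]
    - [0,0,0.3,0,0,0.0194]
    - [0,0,0.3,0,0,0]
    - [0,0,0.15,0,0,0]
    - [0,0,0.15,0,0,0]
    - [0,0,0.1,0,0,0]
    - [0,0,0.02,0,0,0]
    - [0,0,0,0,0,0]
  fingers: 0.7
  grip_force: 40

```text
clock: 4.0
position: [0.4614, -0.2711, 0.0449]
tool_rot: [[0.245, 0.97, 0.001], [0.97, -0.245, -0.001], [-0.0, 0.001, -1.0]]
force: [0.1, -0.6, -0.2]
grip_width: 0.0598
gripper_force: 0.0
```

>>> move_arm:
  increments:
    - [0,0,0,0,0,0]
    - [0,0,0,0,0,0]
    - [0,0,0,0,0,0]
    - [0,0,0,0,0,0]
    - [0,0,0,0,0,0]
  fingers: 0

```text
clock: 4.62
position: [0.4618, -0.2715, 0.0455]
tool_rot: [[0.245, 0.97, 0.002], [0.97, -0.245, -0.001], [-0.001, 0.002, -1.0]]
force: [-0.1, 0.2, 5.8]
grip_width: 0.0389
gripper_force: 41.6
```

>>> move_arm:
  increments:
    - [0,0,-0.2,0,0,0]
    - [0,0,-0.4,0,0,0]
    - [0,0,-0.4,0,0,0]
    - [0,0,0,0,0,-0.02]
    - [0,0,0,0,0,-0.0194]
    - [0.323,0.044,0,0,0,0]
    - [0.323,0.044,0,0,0,0]
    - [0.323,0.044,0,0,0,0]
    - [0.323,0.044,0,0,0,0]
    - [0.323,0.044,0,0,0,0]
    - [0.323,0.044,0,0,0,0]
    - [0.323,0.044,0,0,0,0]

```text
clock: 6.12
position: [0.5074, 0.0698, 0.1946]
tool_rot: [[0.0, 1.0, 0.001], [1.0, -0.0, -0.0], [-0.0, 0.001, -1.0]]
force: [0.9, 0.7, -0.8]
grip_width: 0.039
gripper_force: 40.9
```

>>> move_arm:
  increments:
    - [0.323,0.044,0,0,0,0]
    - [0.323,0.044,0,0,0,0]
    - [0.323,0.044,0,0,0,0]
    - [0.323,0.044,0,0,0,0]
    - [0.323,0.044,0,0,0,0]
    - [0,0,0.2,0,0,0]
    - [0,0,0.3,0,0,0]
    - [0,0,0.2,0,0,0]
    - [0,0,0,0,0,0]
    - [0,0,0,0,0,0]

```text
clock: 7.38
position: [0.5411, 0.3107, 0.091]
tool_rot: [[0.0, 1.0, 0.002], [1.0, -0.0, 0.0], [0.0, 0.002, -1.0]]
force: [0.1, 0.2, 0.1]
grip_width: 0.0391
gripper_force: 40.9
```

>>> move_arm:
  increments:
    - [0,0,0,0,0,0]
    - [0,0,0,0,0,0]
    - [0,0,-0.3,0,0,0]
    - [0,0,-0.4,0,0,0]
    - [-0.35,-0.044,0,0,0,0]
    - [-0.35,-0.044,0,0,0,0]
    - [-0.35,-0.044,0,0,0,0]
    - [-0.35,-0.044,0,0,0,0]
    - [-0.35,-0.044,0,0,0,0]
    - [-0.35,-0.044,0,0,0,0]
    - [-0.35,-0.044,0,0,0,0]
    - [-0.35,-0.044,0,0,0,0]
  fingers: 0.7

```text
clock: 8.88
position: [0.4873, -0.1113, 0.1952]
tool_rot: [[0.0, 1.0, 0.002], [1.0, -0.0, -0.001], [-0.001, 0.002, -1.0]]
force: [0.6, 0.6, -0.3]
grip_width: 0.0594
gripper_force: 0.0
```

>>> move_arm:
  increments:
    - [-0.35,-0.04,0,0,0,0]
    - [-0.35,-0.04,0,0,0,0]
    - [-0.35,-0.03,0,0,0,0]
    - [-0.3,-0.03,0,0,0,0]
    - [0,0,0,0,0,0]
    - [0,0,0,0,0,0]

```text
clock: 9.62
position: [0.4666, -0.3118, 0.1947]
tool_rot: [[0.0, 1.0, 0.0], [1.0, -0.0, 0.0], [0.0, 0.0, -1.0]]
force: [-0.5, 0.1, 0.2]
grip_width: 0.0602
gripper_force: 0.0
```

```bash
python3 - <<'E'
from h import *
np.set_printoptions(precision=3,suppress=True)
s=arm.sense();print(s['clock'],s['position'])
f=shot('wrist','w2.png')
for n,z in (('hotel_room',.006),('offcut1',.006)):
        print(n,[(np.round(r['pixel']),round(r['p'],2),at(f,r['pixel'],z)) for r in arm.spot_point('wrist',n)[:4]])
g=shot('scene','s2.png')
print([(r['pixel'],r['p'],at(g,r['pixel'],.006)) for r in arm.spot_point('scene','offcut1')])
out=f['img'][100:460,180:460,::-1]; out=cv2.convertScaleAbs(out,alpha=1.4); out=cv2.resize(out,(466,600))
b=cv2.resize(g['img'][255:390,395:530,::-1],(330,330)); c=np.zeros((600,800,3),np.uint8);c[:,:466]=out;c[:330,470:]=b
cv2.imwrite('pics/c2.png',c)
E
```

```text
9.625 [ 0.467 -0.312  0.195]
hotel_room [(array([318., 232.]), 0.98, array([ 0.467, -0.323,  0.006]))]
offcut1 [(array([320., 237.]), 0.93, array([ 0.469, -0.328,  0.006])), (array([304., 288.]), 0.6, array([ 0.453, -0.38 ,  0.006]))]
[([251.6, 156.0], 0.89, array([ 0.458, -0.325,  0.006])), ([442.9, 325.5], 0.63, array([0.549, 0.316, 0.006])), ([237.6, 149.0], 0.62, array([ 0.464, -0.37 ,  0.006])), ([315.8, 317.6], 0.62, array([0.707, 0.104, 0.006]))]
```

View pics/c2.png

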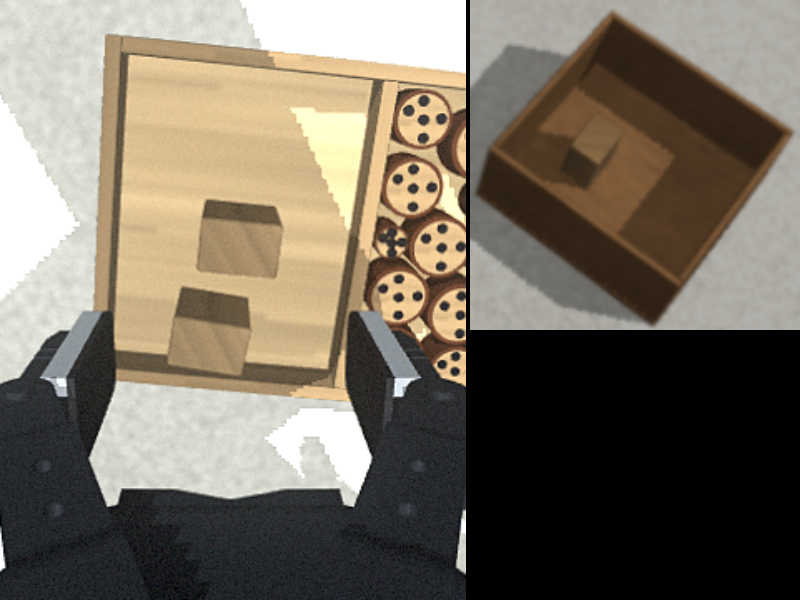

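The first offcut lies in the scrap box. The other two are still in the room, at crop positions (240,245) and (212,335).

```bash
python3 - <<'E'
from h import *
f=shot('wrist')
cv=lambda c:[(x/1.664+180-.3,y/1.667+100-.3) for x,y in c]
for c in ([(201,219),(282,228),(277,278),(197,271)],[(175,316),(251,325),(242,374),(168,362)]): print(boxpose(f,cv(c),.052))
E
```

```text
(array([ 0.4716, -0.3261]), 'yaw', np.float64(-5.8), 'L', np.float64(0.0398), np.float64(0.0262))
(array([ 0.4563, -0.3772]), 'yaw', np.float64(-8.6), 'L', np.float64(0.039), np.float64(0.0271))
```

>>> move_arm:
  increments:
    - [-0.096,0.033,0.2,0,0,0]
    - [0,0,0.3,0,0,0.016]
    - [0,0,0.25,0,0,0]
    - [0,0,0.15,0,0,0]
    - [0,0,0.105,0,0,0]
    - [0,0,0,0,0,0]

```text
clock: 10.68
position: [0.4712, -0.3257, 0.0428]
tool_rot: [[0.1, 0.995, -0.001], [0.995, -0.1, 0.001], [0.001, -0.001, -1.0]]
force: [0.6, 0.3, 1.1]
grip_width: 0.0598
gripper_force: 0.0
```

>>> move_arm:
  increments:
    - [0,0,0,0,0,0]
    - [0,0,0,0,0,0]
    - [0,0,0,0,0,0]
    - [0,0,0,0,0,0]
    - [0,0,-0.2,0,0,0]
    - [0,0,-0.4,0,0,0]
    - [0,0,-0.4,0,0,0]
    - [0,0,0,0,0,-0.016]
    - [0.35,0.036,0,0,0,0]
    - [0.35,0.036,0,0,0,0]
    - [0.35,0.036,0,0,0,0]
    - [0.35,0.036,0,0,0,0]
  fingers: 0

```text
clock: 12.18
position: [0.4931, -0.1149, 0.194]
tool_rot: [[0.0, 1.0, 0.001], [1.0, -0.0, -0.0], [-0.0, 0.001, -1.0]]
force: [0.4, -0.0, 0.5]
grip_width: 0.039
gripper_force: 41.3
```

>>> move_arm:
  increments:
    - [0.337,0.031,0,0,0,0]
    - [0.337,0.031,0,0,0,0]
    - [0.337,0.031,0,0,0,0]
    - [0.337,0.031,0,0,0,0]
    - [0.337,0.031,0,0,0,0]
    - [0.337,0.031,0,0,0,0]
    - [0.337,0.031,0,0,0,0]
    - [0.337,0.031,0,0,0,0]
    - [0.337,0.031,0,0,0,0]
    - [0.337,0.031,0,0,0,0]
    - [0,0,0,0,0,0]

```text
clock: 13.55
position: [0.5388, 0.392, 0.1925]
tool_rot: [[-0.004, 1.0, -0.001], [1.0, 0.004, -0.0], [-0.0, -0.001, -1.0]]
force: [-0.3, -1.4, 0.3]
grip_width: 0.0395
gripper_force: 41.3
```

>>> move_arm:
  increments:
    - [0,0,0.2,0,0,0]
    - [0,0,0.3,0,0,0]
    - [0,0,0.2,0,0,0]
    - [0,0,0,0,0,0]

```text
clock: 14.05
position: [0.538, 0.3875, 0.0861]
tool_rot: [[0.001, 1.0, -0.004], [1.0, -0.001, -0.002], [-0.002, -0.004, -1.0]]
force: [-0.4, -0.7, -0.6]
grip_width: 0.0396
gripper_force: 41.3
```

>>> move_arm:
  increments:
    - [0,0,0,0,0,0]
    - [0,0,0,0,0,0]
    - [0,0,-0.3,0,0,0]
    - [0,0,-0.4,0,0,0]
    - [-0.35,-0.04,0,0,0,0]
    - [-0.35,-0.04,0,0,0,0]
    - [-0.35,-0.04,0,0,0,0]
    - [-0.35,-0.04,0,0,0,0]
    - [-0.35,-0.04,0,0,0,0]
    - [-0.35,-0.04,0,0,0,0]
    - [-0.35,-0.04,0,0,0,0]
  fingers: 0.7

```text
clock: 15.42
position: [0.4978, 0.0198, 0.1953]
tool_rot: [[-0.0, 1.0, 0.003], [1.0, 0.0, -0.001], [-0.001, 0.003, -1.0]]
force: [2.2, 0.2, -0.3]
grip_width: 0.0596
gripper_force: 0.0
```

>>> move_arm:
  increments:
    - [-0.35,-0.04,0,0,0,0]
    - [-0.35,-0.04,0,0,0,0]
    - [-0.35,-0.04,0,0,0,0]
    - [-0.35,-0.04,0,0,0,0]
    - [-0.35,-0.04,0,0,0,0]
    - [-0.35,-0.04,0,0,0,0]
    - [-0.35,-0.04,0,0,0,0]
    - [0,0,0,0,0,0]
    - [0,0,0,0,0,0]

```text
clock: 16.55
position: [0.4558, -0.3459, 0.1945]
tool_rot: [[0.0, 1.0, 0.001], [1.0, -0.0, -0.001], [-0.001, 0.001, -1.0]]
force: [-0.3, 0.9, 1.2]
grip_width: 0.0595
gripper_force: 0.0
```

```bash
cat > look.py <<'E'
from h import *
import sys
np.set_printoptions(precision=3,suppress=True)
s=arm.sense();print(s['clock'],s['position'])
f=shot('wrist'); w=arm.spot_point('wrist','offcut1'); R=arm.regions_of('wrist','offcut1')
for r in w[:3]: print('w',r['pixel'],round(r['p'],2),at(f,r['pixel'],.006))
for r in R[:3]: print('box',r['box'],r['p'])
g=shot('scene')
for r in arm.spot_point('scene','offcut1')[:5]: print('s',r['pixel'],round(r['p'],2),at(g,r['pixel'],.006))
out=f['img'][100:460,180:460,::-1]; out=cv2.convertScaleAbs(out,alpha=1.4); out=cv2.resize(out,(466,600))
b=cv2.resize(g['img'][255:390,395:530,::-1],(330,330)); c=np.zeros((600,800,3),np.uint8);c[:,:466]=out;c[:330,470:]=b
cv2.imwrite('pics/'+sys.argv[1],c)
E
python3 look.py c3.png
```

```text
16.55 [ 0.456 -0.346  0.195]
w [316.7, 254.5] 0.66 [ 0.455 -0.38   0.006]
box [289.9, 235.8, 53.1, 52.7] 0.86
box [244.8, 73.0, 293.1, 240.6] 0.27
s [240.8, 148.7] 0.93 [ 0.457 -0.365  0.006]
s [443.9, 324.5] 0.84 [0.546 0.317 0.006]
s [477.2, 344.9] 0.62 [0.541 0.395 0.006]
```

>>> move_arm:
  increments:
    - [-0.214,0.0,0.2,0,0,0]
    - [0,0,0.3,0,0,0.022]
    - [0,0,0.25,0,0,0]
    - [0,0,0.15,0,0,0]
    - [0,0,0.105,0,0,0]
    - [0,0,0,0,0,0]

```text
clock: 17.55
position: [0.4554, -0.3772, 0.0421]
tool_rot: [[0.137, 0.991, -0.001], [0.991, -0.137, 0.001], [0.001, -0.001, -1.0]]
force: [-0.8, 0.1, 0.3]
grip_width: 0.0601
gripper_force: 0.0
```

>>> move_arm:
  increments:
    - [0,0,0,0,0,0]
    - [0,0,0,0,0,0]
    - [0,0,0,0,0,0]
    - [0,0,0,0,0,0]
    - [0,0,-0.2,0,0,0]
    - [0,0,-0.4,0,0,0]
    - [0,0,-0.4,0,0,0]
    - [0,0,0,0,0,-0.022]
    - [0.35,0.036,0,0,0,0]
    - [0.35,0.036,0,0,0,0]
    - [0.35,0.036,0,0,0,0]
    - [0.35,0.036,0,0,0,0]
  fingers: 0

```text
clock: 19.05
position: [0.4772, -0.1665, 0.1932]
tool_rot: [[0.0, 1.0, 0.001], [1.0, -0.0, -0.0], [-0.0, 0.001, -1.0]]
force: [0.1, 0.3, 0.2]
grip_width: 0.0389
gripper_force: 40.5
```

>>> move_arm:
  increments:
    - [0.346,0.042,0,0,0,0]
    - [0.346,0.042,0,0,0,0]
    - [0.346,0.042,0,0,0,0]
    - [0.346,0.042,0,0,0,0]
    - [0.346,0.042,0,0,0,0]
    - [0.346,0.042,0,0,0,0]
    - [0.346,0.042,0,0,0,0]
    - [0.346,0.042,0,0,0,0]
    - [0.346,0.042,0,0,0,0]
    - [0.346,0.042,0,0,0,0]
    - [0,0,0.3,0,0,0]
    - [0,0,0.4,0,0,0]

```text
clock: 20.55
position: [0.5416, 0.3524, 0.0885]
tool_rot: [[-0.001, 1.0, 0.004], [1.0, 0.001, 0.001], [0.001, 0.004, -1.0]]
force: [1.3, -0.6, -0.8]
grip_width: 0.0389
gripper_force: 40.6
```

>>> move_arm:
  increments:
    - [0,0,0,0,0,0]
    - [0,0,0,0,0,0]

```text
clock: 20.8
position: [0.5412, 0.3512, 0.0904]
tool_rot: [[0.0, 1.0, 0.002], [1.0, -0.0, 0.001], [0.001, 0.002, -1.0]]
force: [-0.2, -0.5, 0.8]
grip_width: 0.0393
gripper_force: 40.6
```

>>> move_arm:
  increments:
    - [0,0,0,0,0,0]
    - [0,0,0,0,0,0]
    - [0,0,-0.3,0,0,0]
    - [0,0,-0.4,0,0,0]
    - [-0.35,-0.08,0,0,0,0]
    - [-0.35,-0.08,0,0,0,0]
    - [-0.35,-0.08,0,0,0,0]
    - [-0.35,-0.08,0,0,0,0]
    - [-0.35,-0.08,0,0,0,0]
    - [-0.35,-0.08,0,0,0,0]
    - [0,0,0,0,0,0]
  fingers: 0.7

```text
clock: 22.18
position: [0.4682, 0.033, 0.1941]
tool_rot: [[0.005, 1.0, 0.002], [1.0, -0.005, -0.001], [-0.001, 0.002, -1.0]]
force: [0.0, 0.9, 0.8]
grip_width: 0.0598
gripper_force: 0.0
```

```bash
cat > look2.py <<'E'
from h import *
import sys
np.set_printoptions(precision=3,suppress=True)
s=arm.sense();print(s['clock'],s['position'],s['joints'])
for c in ('scene','side'):
    g=shot(c)
    for n,z in (('offcut1',.006),('cab_drawer0_handle',.071)):
        for r in arm.spot_point(c,n)[:4]: print(c,n,r['pixel'],round(r['p'],2),at(g,r['pixel'],z))
f=shot('wrist','w4.png')
for r in arm.spot_point('wrist','cab_drawer0_handle')[:2]: print('w',r['pixel'],r['p'],at(f,r['pixel'],.071))
E
python3 look2.py
```

```text
22.175 [0.468 0.033 0.194] [-0.209 -0.308 -0.377  1.5   -0.001  1.367]
scene offcut1 [474.8, 342.8] 0.85 [0.54  0.389 0.006]
scene offcut1 [441.5, 322.9] 0.68 [0.546 0.311 0.006]
scene cab_drawer0_handle [315.5, 234.3] 0.95 [ 0.581 -0.005  0.071]
side offcut1 [208.3, 219.7] 0.62 [0.536 0.386 0.006]
side offcut1 [219.3, 224.8] 0.57 [0.543 0.346 0.006]
side cab_drawer0_handle [329.6, 259.0] 0.66 [ 0.572 -0.01   0.071]
w [465.7, 284.1] 0.92 [ 0.584 -0.     0.071]
```

View pics/w4.png

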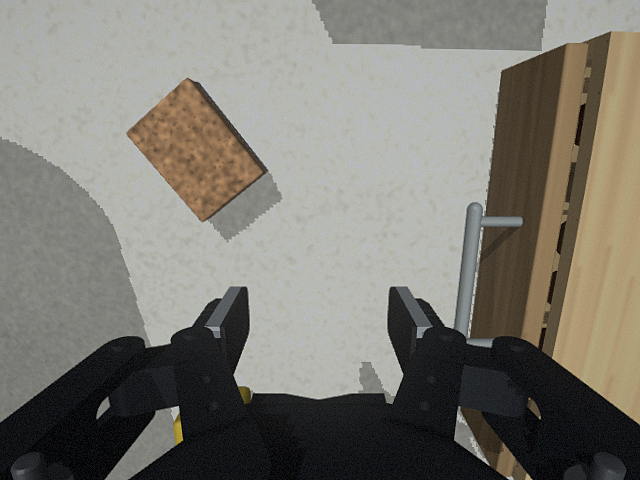

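All three offcuts are in the scrap box (the detections there lie at y ≈ 0.31, 0.35 and 0.39). The drawer bar runs from (474,208) down to about (462,335), and the drawer is slightly ajar.

```bash
python3 - <<'E'
from h import *
np.set_printoptions(precision=4,suppress=True)
f=shot('wrist')
a=at(f,(474.5,206),.071);b=at(f,(461.5,338),.071);print(a,b,np.degrees(np.arctan2(*(a-b)[[0,1]])))
# cabinet top front edge, drawer-front top edge z~.087
for z,p,q in((.109,(612,32),(552,360)),(.1,(586,44),(540,330))):
    c=at(f,p,z);d=at(f,q,z);print(c,d,np.degrees(np.arctan2(*(c-d)[[0,1]])))
g=shot('scene')
for p in ((293,224),(339,249)): print(at(g,p,.071))
print(at(g,(247,204),.109),at(g,(368,287),.109),at(g,(283,362),.109),at(g,(158,272),.109))
E
```

```text
[0.5838 0.0615 0.071 ] [ 0.5863 -0.0476  0.071 ] -1.349833357615896
[0.6364 0.169  0.109 ] [ 0.6374 -0.0438  0.109 ] -0.27510345848970863
[0.6282 0.1645 0.1   ] [ 0.6304 -0.0245  0.1   ] -0.6766809513771468
[ 0.5915 -0.0608  0.071 ]
[0.5777 0.0574 0.071 ]
[ 0.6377 -0.1517  0.109 ] [0.6337 0.1728 0.109 ] [0.8571 0.1537 0.109 ] [ 0.8786 -0.1613  0.109 ]
```

>>> move_arm:
  increments:
    - [-0.11,0.26,0,0,0,0]
    - [-0.11,0.26,0,0,0,0]
    - [0,0.259,0,0,0,0]
    - [0,0,0.2,0,0,0]
    - [0,0,0.2,0,0,0]
    - [0,0,0.15,0,0,0]
    - [0,0,0.05,0,0,0]
    - [0,0,0,0,0,0]
  fingers: 0.31

```text
clock: 23.68
position: [0.5849, 0.0032, 0.1028]
tool_rot: [[-0.0, 1.0, -0.0], [1.0, 0.0, 0.0], [0.0, -0.0, -1.0]]
force: [-0.2, -0.3, 0.0]
grip_width: 0.0264
gripper_force: 0.0
```

```bash
python3 - <<'E'
from h import *
s=arm.sense();print(s['position'],s['force'],s['grip_width'])
f=shot('wrist','w5.png'); print(proj(f,[[.585,.0615,.071],[.585,0,.071]]))
E
```

```text
[0.58494394 0.00322314 0.10284672] [-0.20826621 -0.32911923  0.01036161] 0.026406288073738505
[[318.10043803 164.1980257 ]
 [318.00000752 288.87121054]]
```

View pics/w5.png

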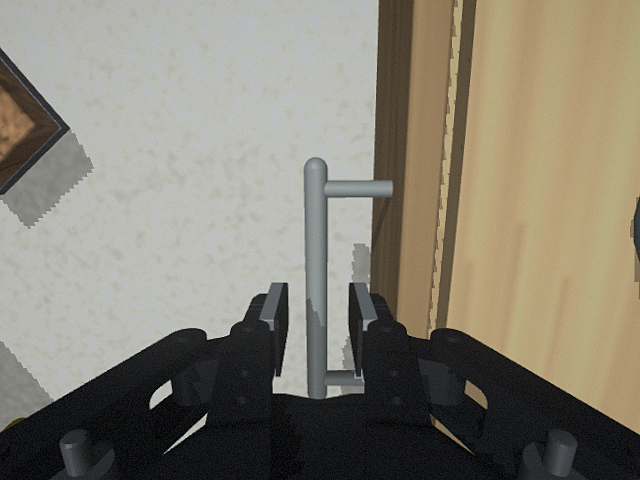

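The bar lies centred between the fingers, at about (316,280). I'll lower gradually.

>>> move_arm:
  increments:
    - [0,0,0.06,0,0,0]
    - [0,0,0.06,0,0,0]
    - [0,0,0.04,0,0,0]
    - [0,0,0,0,0,0]

```text
clock: 24.22
position: [0.5845, 0.0031, 0.0781]
tool_rot: [[0.0, 1.0, -0.001], [1.0, -0.0, 0.0], [0.0, -0.001, -1.0]]
force: [-0.0, 0.6, 0.3]
grip_width: 0.0264
gripper_force: 0.0
```

>>> move_arm:
  increments:
    - [0,0,0.03,0,0,0]
    - [0,0,0.03,0,0,0]
    - [0,0,0,0,0,0]

```text
clock: 24.6
position: [0.5847, 0.0031, 0.0693]
tool_rot: [[-0.0, 1.0, -0.001], [1.0, 0.0, 0.0], [0.0, -0.001, -1.0]]
force: [-0.4, -0.3, -0.1]
grip_width: 0.0264
gripper_force: 0.0
```

>>> move_arm:
  increments:
    - [0,0,0,0,0,0]
    - [0,0,0,0,0,0]
    - [0,0,0,0,0,0]
  fingers: 0
  grip_force: 40

```text
clock: 24.98
position: [0.5851, 0.003, 0.0699]
tool_rot: [[-0.0, 1.0, 0.0], [1.0, 0.0, 0.0], [0.0, 0.0, -1.0]]
force: [-0.6, -0.7, -0.4]
grip_width: 0.0091
gripper_force: 39.0
```

```bash
python3 - <<'E'
from h import *
f=shot('wrist');T=np.eye(4);T[:3,:3]=[[.005,1,.002],[1,-.005,-.001],[-.001,.002,-1]];T[:3,3]=[.4682,.033,.1941];f['extrinsics']=T@np.array(f['mount'])
for p in ((188,78),(265,172),(205,221),(127,132)): print(at(f,p,.03).round(3))
g=shot('side')
for n in('tape_measure','sanding_block'):
    l,t,w,h=arm.regions_of('side',n)[0]['box']; print(n,at(g,(l+w,t+h/3),.05).round(3),at(g,(l+w,t+h/2),0).round(3))
E
```

```text
[0.367 0.153 0.03 ]
[0.425 0.079 0.03 ]
[0.371 0.038 0.03 ]
[0.313 0.112 0.03 ]
tape_measure [ 0.382 -0.187  0.05 ] [ 0.4   -0.169  0.   ]
sanding_block [0.393 0.033 0.05 ] [0.415 0.07  0.   ]
```

>>> move_arm:
  increments:
    - [0,-0.107,0,0,0,0]
    - [0,-0.107,0,0,0,0]
    - [0,-0.107,0,0,0,0]
    - [0,-0.107,0,0,0,0]
    - [0,-0.107,0,0,0,0]
    - [0,-0.107,0,0,0,0]
    - [0,-0.107,0,0,0,0]
    - [0,-0.107,0,0,0,0]
    - [0,-0.107,0,0,0,0]
    - [0,-0.107,0,0,0,0]
    - [0,0,0,0,0,0]
    - [0,0,0,0,0,0]

```text
clock: 26.68
position: [0.4246, 0.0022, 0.0699]
tool_rot: [[0.001, 1.0, 0.0], [1.0, -0.001, -0.002], [-0.002, 0.0, -1.0]]
force: [-0.1, -5.2, -1.0]
grip_width: 0.0093
gripper_force: 40.3
```

>>> move_arm:
  increments:
    - [0,0,0,0,0,0]
    - [0,0,0,0,0,0]
    - [0,0,-0.1,0,0,0]
    - [0,0,-0.3,0,0,0]
    - [0,0,-0.4,0,0,0]
    - [0,0,-0.4,0,0,0]
    - [-0.2,0.25,-0.3,0,0,0]
    - [-0.2,0.25,-0.1,0,0,0]
    - [0,0,0,0,0,0]
    - [0,0,0,0,0,0]
  fingers: 0.31

```text
clock: 27.92
position: [0.4973, -0.0552, 0.3079]
tool_rot: [[0.0, 1.0, -0.0], [1.0, -0.0, 0.0], [0.0, -0.0, -1.0]]
force: [-0.4, 0.3, -0.8]
grip_width: 0.0267
gripper_force: 0.0
```

```bash
python3 - <<'E'
from h import *
np.set_printoptions(precision=4,suppress=True)
s=arm.sense();print(s['clock'],s['position'],s['force'])
f=shot('wrist','w6.png')
for n,z in (('branch1',.022),('block1',.022),('drawer_floor',.022),('cab_drawer0_handle',.071)):
    for r in arm.spot_point('wrist',n)[:6]: print(n,np.round(r['pixel']),round(r['p'],2),at(f,r['pixel'],z))
for n in ('branch1','block1'):
    for r in arm.regions_of('wrist',n)[:6]: print(n,r['box'],round(r['p'],2))
E
```

```text
27.925 [ 0.4973 -0.0552  0.3079] [-0.4236  0.3369 -0.7789]
branch1 [351. 221.] 0.85 [ 0.5381 -0.0766  0.022 ]
branch1 [352. 178.] 0.79 [ 0.5378 -0.0239  0.022 ]
branch1 [356. 138.] 0.74 [0.5414 0.0213 0.022 ]
branch1 [350.  47.] 0.58 [0.5323 0.1173 0.022 ]
block1 [354. 260.] 0.71 [ 0.5423 -0.1264  0.022 ]
block1 [357.  85.] 0.61 [0.5408 0.0783 0.022 ]
drawer_floor [349. 158.] 0.73 [ 0.5339 -0.0015  0.022 ]
cab_drawer0_handle [248. 157.] 0.79 [0.425  0.0015 0.071 ]
branch1 [335.1, 4.8, 41.2, 56.0] 0.97
branch1 [341.5, 116.8, 37.6, 37.8] 0.92
branch1 [338.1, 205.9, 33.7, 37.3] 0.73
branch1 [336.9, 161.7, 34.7, 36.7] 0.59
block1 [340.8, 60.7, 40.2, 44.8] 0.66
block1 [340.2, 245.8, 35.8, 41.7] 0.63
```

View pics/w6.png

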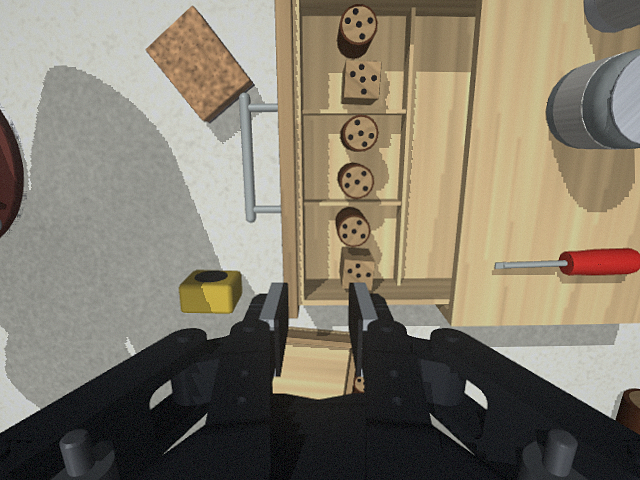

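The drawer is open. Branches are at (359,24), (359,132), (355,180) and (352,227), and blocks at (361,81) and (358,267).

```bash
python3 - <<'E'
from h import *
np.set_printoptions(precision=4,suppress=True)
f=shot('wrist')
im=cv2.cvtColor(f['img'],cv2.COLOR_RGB2GRAY)
for n,c in (('br',(359,24)),('br',(359,132)),('br',(355,180)),('br',(352,227)),('bl',(361,81)),('bl',(358,267))):
    print(n,c,at(f,c,.076))
for r in arm.regions_of('wrist','branch1')[:6]:
    m=r['region']; pix=np.argwhere(m)
    ok=f['img'][m].astype(int).sum(1)>300   # pale top
    q=pix[ok]; print(r['box'],len(q),'pale med',(q.min(0)+q.max(0))[::-1]/2,at(f,(q.min(0)+q.max(0))[::-1]/2,.076))
c=[-42,0]; a=np.radians(-5.6)
R=np.array([[np.cos(a),-np.sin(a)],[np.sin(a),np.cos(a)]])
for y in (-63,-21,21,63): print(y,np.array([.468,-.323])+R@[0,y*1e-3])
E
```

```text
br (359, 24) [0.5358 0.1232 0.076 ]
br (359, 132) [0.5384 0.0257 0.076 ]
br (355, 180) [ 0.5357 -0.0218  0.076 ]
br (352, 227) [ 0.5338 -0.0714  0.076 ]
bl (361, 81) [0.539  0.0732 0.076 ]
bl (358, 267) [ 0.5416 -0.1164  0.076 ]
[342.7, 117.4, 36.3, 35.0] 686 pale med [357.5 132. ] [0.5369 0.0257 0.076 ]
[335.1, 4.6, 37.8, 59.1] 772 pale med [358.  31.] [0.535  0.1172 0.076 ]
[340.0, 162.6, 37.7, 36.8] 638 pale med [354.  180.5] [ 0.5347 -0.0223  0.076 ]
[337.8, 206.6, 31.7, 40.7] 548 pale med [353.5 231. ] [ 0.5356 -0.0758  0.076 ]
[268.5, 326.1, 96.1, 72.9] 4144 pale med [318.  361.5] [ 0.4978 -0.2357  0.076 ]
-63 [ 0.4619 -0.3857]
-21 [ 0.466  -0.3439]
21 [ 0.47   -0.3021]
63 [ 0.4741 -0.2603]
```

>>> move_arm:
  increments:
    - [-0.056,0.122,0.2,0,0,0]
    - [-0.056,0.123,0.3,0,0,0]
    - [0,0,0.3,0,0,0]
    - [0,0,0.3,0,0,0]
    - [0,0,0.2,0,0,0]
    - [0,0,0.1,0,0,0]
    - [0,0,0,0,0,0]
  fingers: 0.7

```text
clock: 29.25
position: [0.534, -0.0721, 0.0972]
tool_rot: [[-0.0, 1.0, -0.001], [1.0, 0.0, 0.0], [0.0, -0.001, -1.0]]
force: [0.4, 0.5, -0.0]
grip_width: 0.06
gripper_force: 0.0
```

```bash
python3 - <<'E'
from h import *
np.set_printoptions(precision=4,suppress=True)
s=arm.sense();print(s['clock'],s['position'],s['force'])
f=shot('wrist','w7.png')
E
```

```text
29.25 [ 0.534  -0.0721  0.0972] [ 0.4133  0.4929 -0.0336]
```

View pics/w7.png

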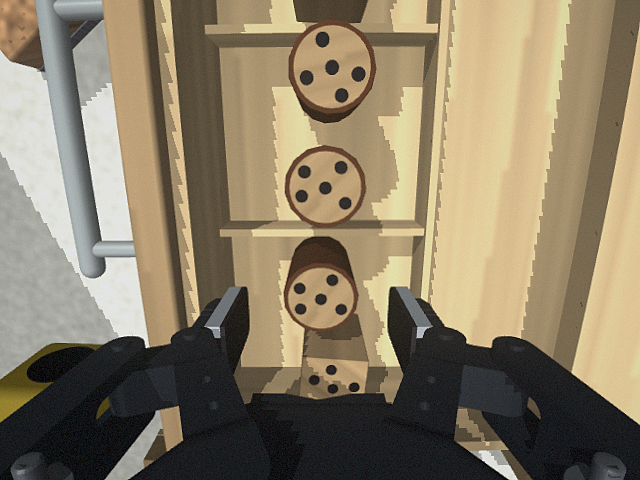

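The branch top is at (321,297), between the pads. The neighbours are at (325,186) and (332,67).

```bash
python3 - <<'E'
from h import *
f=shot('wrist')
for p in ((321,297),(325,186),(332,67)): print(at(f,p,.076).round(4))
E
```

```text
[ 0.5362 -0.0758  0.076 ]
[ 0.5378 -0.0231  0.076 ]
[0.5404 0.0252 0.076 ]
```

>>> move_arm:
  increments:
    - [-0.023,0.013,0.08,0,0,0]
    - [0,0,0.12,0,0,0]
    - [0,0,0.1,0,0,0]
    - [0,0,0,0,0,0]
    - [0,0,0,0,0,0]

```text
clock: 29.98
position: [0.5362, -0.0757, 0.0524]
tool_rot: [[-0.0, 1.0, -0.0], [1.0, 0.0, 0.0], [0.0, -0.0, -1.0]]
force: [-0.6, 0.5, -0.4]
grip_width: 0.0595
gripper_force: 0.0
```

>>> move_arm:
  increments:
    - [0,0,0,0,0,0]
    - [0,0,0,0,0,0]
    - [0,0,0,0,0,0]
    - [0,0,0,0,0,0]
  fingers: 0
  grip_force: 40

```text
clock: 30.48
position: [0.5368, -0.0759, 0.0532]
tool_rot: [[-0.0, 1.0, 0.001], [1.0, 0.0, -0.0], [-0.0, 0.001, -1.0]]
force: [-0.7, 0.9, 5.4]
grip_width: 0.0351
gripper_force: 40.0
```

>>> move_arm:
  increments:
    - [0,0,-0.2,0,0,0]
    - [0,0,-0.3,0,0,0]
    - [0,0,-0.3,0,0,0]
    - [-0.258,-0.062,0,0,0,0]
    - [-0.258,-0.062,0,0,0,0]
    - [-0.258,-0.062,0,0,0,0]
    - [-0.258,-0.062,0,0,0,0]
    - [-0.258,-0.062,0,0,0,0]
    - [-0.258,-0.062,0,0,0,0]
    - [-0.258,-0.062,0,0,0,0]
    - [-0.258,-0.062,0,0,0,0]
    - [0,0,0,0,0,0.0155]

```text
clock: 31.98
position: [0.4608, -0.3877, 0.1718]
tool_rot: [[0.102, 0.995, -0.001], [0.995, -0.102, 0.0], [0.0, -0.001, -1.0]]
force: [-0.2, -0.2, -0.4]
grip_width: 0.0353
gripper_force: 40.0
```

>>> move_arm:
  increments:
    - [0,0,0.2,0,0,0]
    - [0,0,0.2,0,0,0]
    - [0,0,0.2,0,0,0]
    - [0,0,0,0,0,0]

```text
clock: 32.48
position: [0.4606, -0.3836, 0.0797]
tool_rot: [[0.097, 0.995, -0.003], [0.995, -0.097, 0.004], [0.004, -0.004, -1.0]]
force: [-0.4, -0.1, 0.2]
grip_width: 0.0352
gripper_force: 40.0
```

```bash
python3 - <<'E'
from h import *
np.set_printoptions(precision=4,suppress=True)
s=arm.sense();print(s['clock'],s['position'],s['force'],s['grip_width'])
f=shot('wrist','w8.png')
E
```

```text
32.475 [ 0.4606 -0.3836  0.0797] [-0.3596 -0.0798  0.1599] 0.035151443082992784
```

View pics/w8.png

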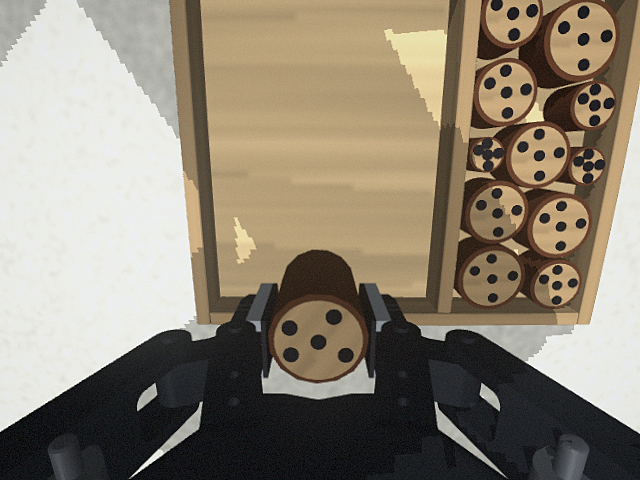

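```bash
python3 - <<'E'
from h import *
f=shot('wrist')
for p,z in (((320,298),.006),((240,298),.006),((320,312),.036),((320,323),.036),((216,220),.006),((204,220),.036),((430,260),.006),((319,340),.103)): print(p,z,at(f,p,z).round(4))
E
```

```text
(320, 298) 0.006 [ 0.46   -0.4124  0.006 ]
(240, 298) 0.006 [ 0.4086 -0.4075  0.006 ]
(320, 312) 0.036 [ 0.4603 -0.4074  0.036 ]
(320, 323) 0.036 [ 0.4597 -0.4142  0.036 ]
(216, 220) 0.006 [ 0.4019 -0.3553  0.006 ]
(204, 220) 0.036 [ 0.4052 -0.3495  0.036 ]
(430, 260) 0.006 [ 0.5311 -0.3935  0.006 ]
(319, 340) 0.103 [ 0.4618 -0.3852  0.103 ]
```

>>> move_arm:
  increments:
    - [0,0,0.1,0,0,0]
    - [0,0,0.1,0,0,0]
    - [0,0,0.06,0,0,0]
    - [0,0,0.03,0,0,0]
    - [0,0,0,0,0,0]
    - [0,0,0,0,0,0]

```text
clock: 33.33
position: [0.4622, -0.3856, 0.0395]
tool_rot: [[0.097, 0.995, 0.0], [0.995, -0.097, -0.001], [-0.001, 0.001, -1.0]]
force: [0.5, -0.2, -0.5]
grip_width: 0.0354
gripper_force: 40.0
```

>>> move_arm:
  increments:
    - [0,0,0.012,0,0,0]
    - [0,0,0,0,0,0]

```text
clock: 33.58
position: [0.462, -0.3854, 0.0373]
tool_rot: [[0.097, 0.995, 0.0], [0.995, -0.097, -0.0], [-0.0, 0.0, -1.0]]
force: [-0.5, -0.1, 0.1]
grip_width: 0.0352
gripper_force: 40.0
```

>>> move_arm:
  increments:
    - [0,0,0,0,0,0]
    - [0,0,0,0,0,0]
    - [0,0,0,0,0,0]
    - [0,0,-0.1,0,0,0]
    - [0,0,-0.4,0,0,0]
    - [0,0,-0.4,0,0,0]
    - [0,0,0,0,0,-0.0155]
    - [0.302,0.063,0,0,0,0]
    - [0.302,0.063,0,0,0,0]
    - [0.302,0.063,0,0,0,0]
    - [0.302,0.063,0,0,0,0]
  fingers: 0.65

```text
clock: 34.95
position: [0.5001, -0.2029, 0.1736]
tool_rot: [[0.0, 1.0, 0.001], [1.0, -0.0, -0.001], [-0.001, 0.001, -1.0]]
force: [1.7, 0.5, -0.7]
grip_width: 0.0556
gripper_force: 0.0
```

>>> move_arm:
  increments:
    - [0.302,0.063,0,0,0,0]
    - [0.302,0.063,0,0,0,0]
    - [0.302,0.063,0,0,0,0]
    - [0.302,0.063,0,0,0,0]
    - [0,0,0.2,0,0,0]
    - [0,0,0.2,0,0,0]
    - [0,0,0.1,0,0,0]
    - [0,0,0,0,0,0]
    - [0,0,0,0,0,0]
  fingers: 0.7

```text
clock: 36.08
position: [0.5383, -0.0233, 0.0988]
tool_rot: [[0.0, 1.0, 0.002], [1.0, -0.0, -0.001], [-0.001, 0.002, -1.0]]
force: [-0.3, -0.4, 1.0]
grip_width: 0.06
gripper_force: 0.0
```

```bash
cat > lk.py <<'E'
from h import *
np.set_printoptions(precision=4,suppress=True)
s=arm.sense();print(s['clock'],s['position'],s['force'])
f=shot('wrist')
rs=arm.regions_of('wrist','branch1')
for n in ('branch1','block1'):
  for r in arm.spot_point('wrist',n)[:4]: print(n,np.round(r['pixel']),round(r['p'],2),at(f,r['pixel'],.022))
for r in rs[:4]:
    # fit pale-top ellipse inside region
    g=(f['img'].astype(int).sum(2)>330)&r['region']
    c=max(cv2.findContours(g.astype('uint8'),cv2.RETR_EXTERNAL,cv2.CHAIN_APPROX_NONE)[0],key=len)
    if len(c)>20:
        e=cv2.fitEllipse(cv2.convexHull(c)); print(round(r['p'],2),np.round(e[0]),np.round(e[1]),at(f,e[0],.076))
g=shot('scene')
for r in arm.spot_point('scene','branch1')[:5]: print('sc',np.round(r['pixel']),round(r['p'],2),'hotel',at(g,r['pixel'],.006),'drw',at(g,r['pixel'],.022))
E
python3 lk.py
```

```text
36.075 [ 0.5383 -0.0233  0.0988] [-0.3241 -0.3645  0.9627]
branch1 [315. 255.] 0.96 [ 0.5365 -0.0224  0.022 ]
branch1 [38. 58.] 0.69 [0.3818 0.0926 0.022 ]
block1 [314.  86.] 0.91 [0.5363 0.0755 0.022 ]
block1 [317. 394.] 0.67 [ 0.5378 -0.1256  0.022 ]
0.78 [315. 188.] [71. 71.] [0.5372 0.0251 0.076 ]
0.61 [310. 290.] [61. 66.] [ 0.5347 -0.0233  0.076 ]
sc [336. 242.] 0.89 hotel [0.5287 0.0141 0.006 ] drw [0.5383 0.021  0.022 ]
sc [378. 265.] 0.76 hotel [0.5165 0.1241 0.006 ] drw [0.5263 0.1293 0.022 ]
sc [319. 230.] 0.6 hotel [ 0.5279 -0.0397  0.006 ] drw [ 0.5375 -0.032   0.022 ]
sc [233. 148.] 0.52 hotel [ 0.4692 -0.3835  0.006 ] drw [ 0.4797 -0.3704  0.022 ]
```

>>> move_arm:
  increments:
    - [0,-0.005,0.1,0,0,0]
    - [0,0,0.12,0,0,0]
    - [0,0,0.08,0,0,0]
    - [0,0,0,0,0,0]
    - [0,0,0,0,0,0]

```text
clock: 37.0
position: [0.537, -0.023, 0.0525]
tool_rot: [[-0.0, 1.0, 0.0], [1.0, 0.0, -0.0], [-0.0, 0.0, -1.0]]
force: [0.2, 0.1, 0.2]
grip_width: 0.0598
gripper_force: 0.0
```

>>> move_arm:
  increments:
    - [0,0,0,0,0,0]
    - [0,0,0,0,0,0]
    - [0,0,0,0,0,0]
    - [0,0,0,0,0,0]
  fingers: 0

```text
clock: 37.5
position: [0.5374, -0.0231, 0.0531]
tool_rot: [[-0.0, 1.0, 0.001], [1.0, 0.0, -0.0], [-0.0, 0.001, -1.0]]
force: [-1.3, 0.3, 6.5]
grip_width: 0.035
gripper_force: 39.9
```

>>> move_arm:
  increments:
    - [0,0,-0.2,0,0,0]
    - [0,0,-0.3,0,0,0]
    - [0,0,-0.3,0,0,0]
    - [-0.267,-0.0595,0,0,0,0]
    - [-0.267,-0.0595,0,0,0,0]
    - [-0.267,-0.0595,0,0,0,0]
    - [-0.267,-0.0595,0,0,0,0]
    - [-0.267,-0.0595,0,0,0,0]
    - [-0.267,-0.0595,0,0,0,0]
    - [-0.267,-0.0595,0,0,0,0]
    - [-0.267,-0.0595,0,0,0,0]
    - [0,0,0,0,0,0.0155]

```text
clock: 39.0
position: [0.4643, -0.3458, 0.1717]
tool_rot: [[0.102, 0.995, -0.001], [0.995, -0.102, 0.0], [-0.0, -0.001, -1.0]]
force: [0.3, 0.1, -0.4]
grip_width: 0.0351
gripper_force: 40.0
```

>>> move_arm:
  increments:
    - [0,0,0.15,0,0,0]
    - [0,0,0,0,0,0]
    - [0,0,0,0,0,0]

```text
clock: 39.38
position: [0.4654, -0.3432, 0.1502]
tool_rot: [[0.097, 0.995, 0.0], [0.995, -0.097, -0.0], [-0.0, 0.0, -1.0]]
force: [0.1, 0.2, 0.5]
grip_width: 0.0351
gripper_force: 40.0
```

```bash
python3 - <<'E'
from h import *
np.set_printoptions(precision=4,suppress=True)
s=arm.sense();print(s['clock'],s['position'],s['force'],s['grip_width'])
f=shot('wrist','w9.png')
print(proj(f,[[.462,-.3855,.060],[.466,-.344,.06]]))
for r in arm.spot_point('wrist','branch1')[:4]: print(np.round(r['pixel']),round(r['p'],2),at(f,r['pixel'],.006))
E
```

```text
39.375 [ 0.4654 -0.3432  0.1502] [0.066  0.2064 0.5145] 0.035129794659375116
[[318.7457 308.4747]
 [318.747  251.0053]]
[321. 282.] 0.85 [ 0.4641 -0.3873  0.006 ]
```

View pics/w9.png

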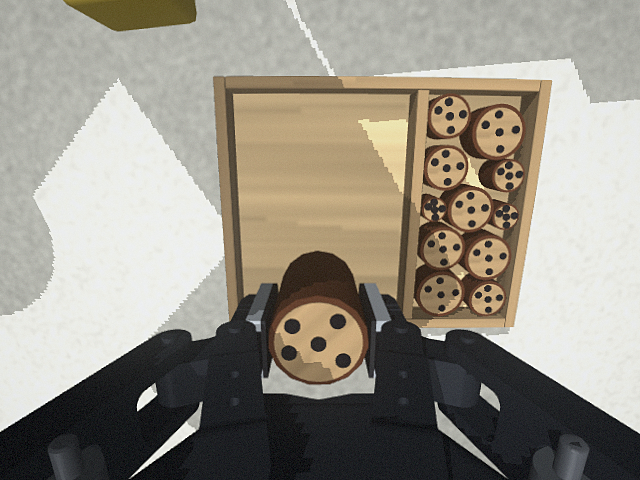

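The held branch at (318,340) hides the one already placed, and the rest of the room is clear. I'll place it now.

>>> move_arm:
  increments:
    - [0,0,0.2,0,0,0]
    - [0,0,0.25,0,0,0]
    - [0,0,0.2,0,0,0]
    - [0,0,0.07,0,0,0]
    - [0,0,0.02,0,0,0]
    - [0,0,0,0,0,0]
    - [0,0,0,0,0,0]

```text
clock: 40.35
position: [0.466, -0.344, 0.0401]
tool_rot: [[0.097, 0.995, 0.001], [0.995, -0.097, -0.002], [-0.001, 0.002, -1.0]]
force: [0.3, 0.6, -0.7]
grip_width: 0.0354
gripper_force: 40.0
```

>>> move_arm:
  increments:
    - [0,0,0.017,0,0,0]
    - [0,0,0,0,0,0]

```text
clock: 40.6
position: [0.4659, -0.3439, 0.0371]
tool_rot: [[0.097, 0.995, 0.001], [0.995, -0.097, -0.001], [-0.001, 0.001, -1.0]]
force: [0.1, -0.9, 4.5]
grip_width: 0.0353
gripper_force: 40.2
```

>>> move_arm:
  increments:
    - [0,0,0,0,0,0]
    - [0,0,0,0,0,0]
    - [0,0,0,0,0,0]
    - [0,0,-0.1,0,0,0]
    - [0,0,-0.4,0,0,0]
    - [0,0,-0.4,0,0,0]
    - [0,0,0,0,0,-0.0155]
    - [0.308,0.0596,0,0,0,0]
    - [0.308,0.0596,0,0,0,0]
    - [0.308,0.0596,0,0,0,0]
    - [0.308,0.0596,0,0,0,0]
  fingers: 0.65

```text
clock: 41.98
position: [0.5014, -0.1572, 0.1725]
tool_rot: [[0.0, 1.0, 0.001], [1.0, -0.0, -0.001], [-0.001, 0.001, -1.0]]
force: [0.8, -0.2, 0.4]
grip_width: 0.0555
gripper_force: 0.0
```

>>> move_arm:
  increments:
    - [0.308,0.0596,0,0,0,0]
    - [0.308,0.0596,0,0,0,0]
    - [0.308,0.0596,0,0,0,0]
    - [0.308,0.0596,0,0,0,0]
    - [0,0,0.2,0,0,0]
    - [0,0,0.2,0,0,0]
    - [0,0,0.1,0,0,0]
    - [0,0,0,0,0,0]
    - [0,0,0,0,0,0]
  fingers: 0.7

```text
clock: 43.1
position: [0.5377, 0.0259, 0.0977]
tool_rot: [[0.0, 1.0, 0.002], [1.0, -0.0, -0.0], [-0.0, 0.002, -1.0]]
force: [0.6, -0.6, 1.0]
grip_width: 0.0599
gripper_force: 0.0
```

```bash
python3 lk.py
```

```text
43.1 [0.5377 0.0259 0.0977] [ 0.6151 -0.5806  1.0431]
branch1 [321. 261.] 0.78 [0.5398 0.0233 0.022 ]
branch1 [304.  90.] 0.6 [0.53   0.1227 0.022 ]
block1 [316. 176.] 0.86 [0.537  0.0751 0.022 ]
0.69 [317. 293.] [61. 66.] [0.5373 0.0248 0.076 ]
sc [334. 245.] 0.86 hotel [0.5383 0.0143 0.006 ] drw [0.5477 0.0212 0.022 ]
sc [236. 147.] 0.68 hotel [ 0.4628 -0.3785  0.006 ] drw [ 0.4734 -0.3655  0.022 ]
sc [378. 262.] 0.53 hotel [0.5107 0.1198 0.006 ] drw [0.5205 0.1251 0.022 ]
sc [241. 152.] 0.52 hotel [ 0.4652 -0.3564  0.006 ] drw [ 0.4758 -0.3437  0.022 ]
```

>>> move_arm:
  increments:
    - [-0.005,0,0.1,0,0,0]
    - [0,0,0.12,0,0,0]
    - [0,0,0.08,0,0,0]
    - [0,0,0,0,0,0]
    - [0,0,0,0,0,0]

```text
clock: 44.02
position: [0.5371, 0.0255, 0.0514]
tool_rot: [[0.0, 1.0, 0.0], [1.0, -0.0, -0.0], [-0.0, 0.0, -1.0]]
force: [-0.3, 0.8, 0.8]
grip_width: 0.0598
gripper_force: 0.0
```

>>> move_arm:
  increments:
    - [0,0,0,0,0,0]
    - [0,0,0,0,0,0]
    - [0,0,0,0,0,0]
    - [0,0,0,0,0,0]
  fingers: 0

```text
clock: 44.52
position: [0.5375, 0.0254, 0.052]
tool_rot: [[0.0, 1.0, 0.001], [1.0, -0.0, -0.0], [-0.0, 0.001, -1.0]]
force: [-1.3, 0.3, 6.5]
grip_width: 0.0351
gripper_force: 40.0
```

>>> move_arm:
  increments:
    - [0,0,-0.2,0,0,0]
    - [0,0,-0.3,0,0,0]
    - [0,0,-0.3,0,0,0]
    - [-0.273,-0.056,0,0,0,0]
    - [-0.273,-0.056,0,0,0,0]
    - [-0.273,-0.056,0,0,0,0]
    - [-0.273,-0.056,0,0,0,0]
    - [-0.273,-0.056,0,0,0,0]
    - [-0.273,-0.056,0,0,0,0]
    - [-0.273,-0.056,0,0,0,0]
    - [-0.273,-0.056,0,0,0,0]
    - [0,0,0,0,0,0.0155]

```text
clock: 46.02
position: [0.4687, -0.3046, 0.1707]
tool_rot: [[0.102, 0.995, -0.001], [0.995, -0.102, -0.0], [-0.0, -0.001, -1.0]]
force: [-0.1, -0.3, -0.6]
grip_width: 0.0348
gripper_force: 40.0
```

>>> move_arm:
  increments:
    - [0,0,0.15,0,0,0]
    - [0,0,0,0,0,0]
    - [0,0,0,0,0,0]

```text
clock: 46.4
position: [0.4698, -0.302, 0.1492]
tool_rot: [[0.097, 0.995, 0.0], [0.995, -0.097, -0.0], [-0.0, 0.0, -1.0]]
force: [0.6, -0.0, -0.5]
grip_width: 0.0354
gripper_force: 40.0
```

```bash
python3 - <<'E'
from h import *
np.set_printoptions(precision=4,suppress=True)
s=arm.sense();print(s['clock'],s['position'],s['force'],s['grip_width'])
f=shot('wrist'); g=shot('side','sd2.png')
for c,h in (('wrist',f),('side',g)):
  for r in arm.spot_point(c,'branch1')[:6]: print(c,np.round(r['pixel']),round(r['p'],2),at(h,r['pixel'],.006))
c=np.hstack([cv2.resize(g['img'][310:480,330:560,::-1],(690,510))]);cv2.imwrite('pics/sd2c.png',c)
E
```

```text
46.4 [ 0.4698 -0.302   0.1492] [ 0.6052 -0.0293 -0.4566] 0.035370453205044096
side [426. 350.] 0.81 [ 0.5685 -0.2517  0.006 ]
side [438. 421.] 0.79 [ 0.4634 -0.3476  0.006 ]
side [459. 441.] 0.65 [ 0.4578 -0.3863  0.006 ]
```

View pics/sd2c.png

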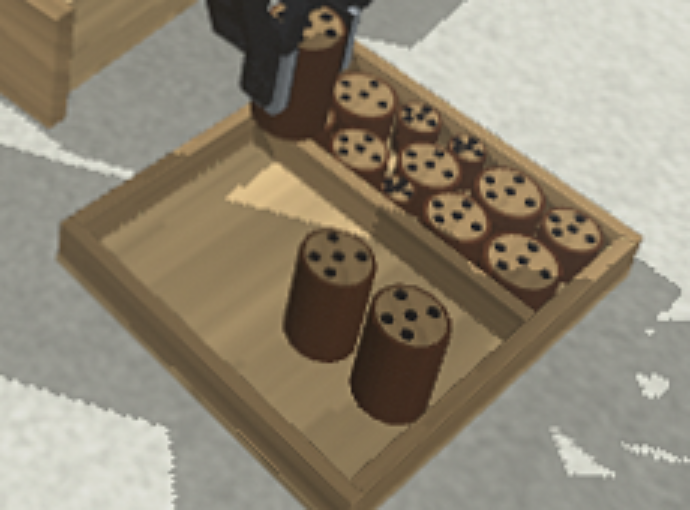

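The crop shows two branches upright in the room, at (330,295) and (400,355), and the third held in the air above.

>>> move_arm:
  increments:
    - [0,0,0.2,0,0,0]
    - [0,0,0.25,0,0,0]
    - [0,0,0.2,0,0,0]
    - [0,0,0.07,0,0,0]
    - [0,0,0.022,0,0,0]
    - [0,0,0,0,0,0]
    - [0,0,0,0,0,0]

```text
clock: 47.48
position: [0.4704, -0.3027, 0.0387]
tool_rot: [[0.097, 0.995, 0.001], [0.995, -0.097, -0.001], [-0.001, 0.002, -1.0]]
force: [0.3, -0.5, -0.6]
grip_width: 0.0351
gripper_force: 40.0
```

>>> move_arm:
  increments:
    - [0,0,0.014,0,0,0]
    - [0,0,0,0,0,0]

```text
clock: 47.72
position: [0.4702, -0.3026, 0.036]
tool_rot: [[0.097, 0.995, 0.001], [0.995, -0.097, -0.001], [-0.001, 0.001, -1.0]]
force: [1.1, -0.2, 4.1]
grip_width: 0.0349
gripper_force: 40.2
```

>>> move_arm:
  increments:
    - [0,0,0,0,0,0]
    - [0,0,0,0,0,0]
    - [0,0,0,0,0,0]
    - [0,0,-0.1,0,0,0]
    - [0,0,-0.4,0,0,0]
    - [0,0,-0.4,0,0,0]
    - [0,0,0,0,0,-0.0155]
    - [0.355,0.0555,0,0,0,0]
    - [0.355,0.0555,0,0,0,0]
    - [0.355,0.0555,0,0,0,0]
    - [0.355,0.0555,0,0,0,0]
  fingers: 0.65

```text
clock: 49.1
position: [0.5033, -0.0875, 0.1716]
tool_rot: [[0.0, 1.0, 0.002], [1.0, -0.0, -0.001], [-0.001, 0.002, -1.0]]
force: [1.4, -0.6, 0.6]
grip_width: 0.0554
gripper_force: 0.0
```

>>> move_arm:
  increments:
    - [0.355,0.0555,0,0,0,0]
    - [0.355,0.0555,0,0,0,0]
    - [0.355,0.0555,0,0,0,0]
    - [0.355,0.0555,0,0,0,0]
    - [0,0,0.2,0,0,0]
    - [0,0,0.2,0,0,0]
    - [0,0,0.1,0,0,0]
    - [0,0,0,0,0,0]
    - [0,0,0,0,0,0]
  fingers: 0.7

```text
clock: 50.22
position: [0.5371, 0.1237, 0.0969]
tool_rot: [[0.0, 1.0, 0.002], [1.0, -0.0, -0.0], [-0.0, 0.002, -1.0]]
force: [0.4, -0.7, 0.5]
grip_width: 0.0599
gripper_force: 0.0
```

```bash
python3 lk.py
```

```text
50.225 [0.5371 0.1237 0.0969] [ 0.4325 -0.6733  0.4836]
branch1 [309. 261.] 0.93 [0.5315 0.1211 0.022 ]
0.84 [309. 293.] [61. 66.] [0.5328 0.1229 0.076 ]
sc [379. 265.] 0.68 hotel [0.5152 0.1257 0.006 ] drw [0.525  0.1308 0.022 ]
sc [243. 154.] 0.58 hotel [ 0.4668 -0.3487  0.006 ] drw [ 0.4773 -0.3361  0.022 ]
sc [235. 151.] 0.56 hotel [ 0.4729 -0.3708  0.006 ] drw [ 0.4833 -0.3579  0.022 ]
```

>>> move_arm:
  increments:
    - [-0.005,-0.03,0.1,0,0,0]
    - [0,0,0.12,0,0,0]
    - [0,0,0.08,0,0,0]
    - [0,0,0,0,0,0]
    - [0,0,0,0,0,0]

```text
clock: 51.15
position: [0.5317, 0.1232, 0.0501]
tool_rot: [[-0.0, 1.0, -0.0], [1.0, 0.0, -0.0], [-0.0, -0.0, -1.0]]
force: [-0.0, 0.1, 0.7]
grip_width: 0.0594
gripper_force: 0.0
```

>>> move_arm:
  increments:
    - [0,0,0,0,0,0]
    - [0,0,0,0,0,0]
    - [0,0,0,0,0,0]
    - [0,0,0,0,0,0]
  fingers: 0

```text
clock: 51.65
position: [0.5323, 0.1232, 0.0509]
tool_rot: [[-0.0, 1.0, 0.001], [1.0, 0.0, -0.0], [-0.0, 0.001, -1.0]]
force: [-1.3, 0.3, 5.2]
grip_width: 0.0348
gripper_force: 39.9
```

>>> move_arm:
  increments:
    - [0,0,-0.2,0,0,0]
    - [0,0,-0.3,0,0,0]
    - [0,0,-0.3,0,0,0]
    - [-0.284,-0.043,0,0,0,0]
    - [-0.284,-0.043,0,0,0,0]
    - [-0.284,-0.043,0,0,0,0]
    - [-0.284,-0.043,0,0,0,0]
    - [-0.284,-0.043,0,0,0,0]
    - [-0.284,-0.043,0,0,0,0]
    - [-0.284,-0.043,0,0,0,0]
    - [-0.284,-0.043,0,0,0,0]
    - [-0.284,-0.043,0,0,0,0.0]

```text
clock: 53.15
position: [0.4732, -0.2615, 0.1699]
tool_rot: [[0.0, 1.0, -0.0], [1.0, -0.0, 0.0], [0.0, -0.0, -1.0]]
force: [-0.3, -0.7, -0.4]
grip_width: 0.0351
gripper_force: 40.0
```

>>> move_arm:
  increments:
    - [0,0,0.15,0,0,0.0155]
    - [0,0,0,0,0,0]
    - [0,0,0,0,0,0]

```text
clock: 53.52
position: [0.4739, -0.2598, 0.1482]
tool_rot: [[0.095, 0.996, 0.0], [0.996, -0.095, 0.0], [0.0, 0.0, -1.0]]
force: [-0.3, 0.6, -0.5]
grip_width: 0.0349
gripper_force: 40.0
```

```bash
python3 - <<'E'
from h import *
np.set_printoptions(precision=4,suppress=True)
f=shot('wrist'); g=shot('side')
for c,h in (('wrist',f),('side',g)):
  for r in arm.spot_point(c,'branch1')[:6]: print(c,np.round(r['pixel']),round(r['p'],2),at(h,r['pixel'],.006))
E
```

```text
wrist [315. 287.] 0.63 [ 0.467  -0.3074  0.006 ]
side [460. 439.] 0.72 [ 0.4627 -0.3855  0.006 ]
side [436. 421.] 0.6 [ 0.4626 -0.3452  0.006 ]
side [416. 404.] 0.6 [ 0.4649 -0.3084  0.006 ]
side [400. 329.] 0.6 [ 0.5782 -0.1897  0.006 ]
```

>>> move_arm:
  increments:
    - [0,0,0.2,0,0,0]
    - [0,0,0.25,0,0,0]
    - [0,0,0.2,0,0,0]
    - [0,0,0.07,0,0,0]
    - [0,0,0.022,0,0,0]
    - [0,0,0,0,0,0]
    - [0,0,0,0,0,0]

```text
clock: 54.6
position: [0.4744, -0.2608, 0.0378]
tool_rot: [[0.097, 0.995, 0.001], [0.995, -0.097, -0.001], [-0.001, 0.002, -1.0]]
force: [0.4, 1.0, -0.3]
grip_width: 0.0348
gripper_force: 40.0
```

>>> move_arm:
  increments:
    - [0,0,0.014,0,0,0]
    - [0,0,0,0,0,0]
    - [0,0,0,0,0,0]

```text
clock: 54.98
position: [0.4742, -0.2606, 0.0349]
tool_rot: [[0.097, 0.995, 0.001], [0.995, -0.097, -0.001], [-0.001, 0.001, -1.0]]
force: [0.7, -0.9, 3.1]
grip_width: 0.0352
gripper_force: 40.2
```

>>> move_arm:
  increments:
    - [0,0,0,0,0,0]
    - [0,0,0,0,0,0]
    - [0,0,0,0,0,0]
    - [0,0,-0.1,0,0,0]
    - [0,0,-0.4,0,0,0]
    - [0,0,-0.4,0,0,0]
    - [0,0,-0.4,0,0,-0.0155]
    - [0.3,0,0,0,0,0]
    - [0.3,0,0,0,0,0]
    - [0,0,0,0,0,0]
    - [0,0,0,0,0,0]
  fingers: 0.65

```text
clock: 56.35
position: [0.4739, -0.1705, 0.2302]
tool_rot: [[-0.0, 1.0, 0.001], [1.0, 0.0, -0.001], [-0.001, 0.001, -1.0]]
force: [0.8, -1.6, 1.7]
grip_width: 0.0557
gripper_force: 0.0
```

```bash
python3 - <<'E'
from h import *
np.set_printoptions(precision=4,suppress=True)
s=arm.sense();print(s['clock'],s['position'])
g=shot('side','sd3.png');h=shot('scene'); w=shot('wrist')
for c,h in (('side',g),('scene',h),('wrist',w)):
  for r in arm.spot_point(c,'branch1')[:6]: print(c,np.round(r['pixel']),round(r['p'],2),at(h,r['pixel'],.006))
  for r in arm.spot_point(c,'cab_drawer0_handle')[:1]: print(c,np.round(r['pixel']),round(r['p'],2),at(h,r['pixel'],.071))
E
```

```text
56.35 [ 0.4739 -0.1705  0.2302]
side [460. 439.] 0.91 [ 0.4622 -0.3861  0.006 ]
side [391. 384.] 0.79 [ 0.4671 -0.2582  0.006 ]
side [418. 405.] 0.73 [ 0.4664 -0.3104  0.006 ]
side [438. 421.] 0.68 [ 0.4647 -0.3481  0.006 ]
side [266. 288.] 0.9 [0.4232 0.0001 0.071 ]
scene [254. 163.] 0.62 [ 0.4722 -0.3039  0.006 ]
scene [269. 172.] 0.62 [ 0.4703 -0.2532  0.006 ]
scene [356. 252.] 0.59 [0.5209 0.0644 0.006 ]
scene [243. 154.] 0.56 [ 0.4666 -0.3463  0.006 ]
scene [232. 148.] 0.49 [ 0.4725 -0.3834  0.006 ]
scene [364. 193.] 0.91 [0.4168 0.0003 0.071 ]
wrist [316. 296.] 0.96 [ 0.4722 -0.2636  0.006 ]
wrist [318. 330.] 0.79 [ 0.4737 -0.305   0.006 ]
wrist [311. 360.] 0.68 [ 0.4661 -0.3438  0.006 ]
wrist [241.   0.] 0.86 [0.4171 0.0006 0.071 ]
```

View pics/sd3.png

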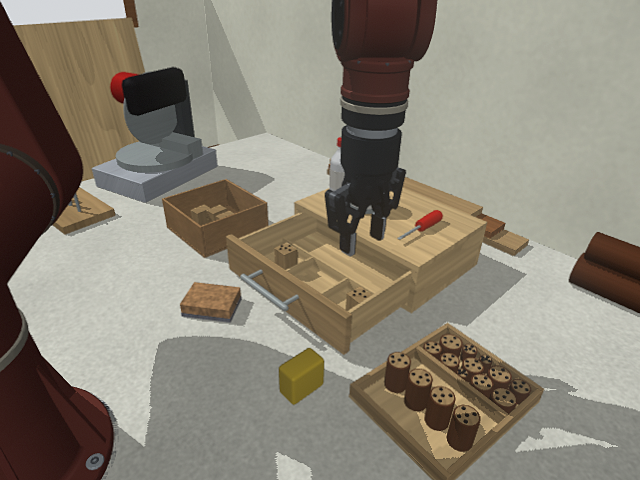

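The side view shows four branches upright in the room, the offcuts in the box, and both blocks in the drawer at (287,250) and (358,295). Now I'll shut the drawer.

>>> move_arm:
  increments:
    - [0.29,-0.083,0,0,0,0]
    - [0.29,-0.083,0,0,0,0]
    - [0.29,-0.083,0,0,0,0]
    - [0.287,-0.083,0,0,0,0]
    - [0,0,0.3,0,0,0]
    - [0,0,0.3,0,0,0]
    - [0,0,0.2,0,0,0]
    - [0,0,0,0,0,0]
    - [0,0,0,0,0,0]
  fingers: 0.31

```text
clock: 57.92
position: [0.4246, 0.0031, 0.1108]
tool_rot: [[0.0, 1.0, 0.001], [1.0, -0.0, -0.0], [-0.0, 0.001, -1.0]]
force: [0.5, -0.3, 0.4]
grip_width: 0.0265
gripper_force: 0.0
```

```bash
python3 - <<'E'
from h import *
np.set_printoptions(precision=4,suppress=True)
s=arm.sense();print(s['position'],s['force'],s['grip_width'])
w=shot('wrist')
for r in arm.spot_point('wrist','cab_drawer0_handle')[:1]: print(np.round(r['pixel']),round(r['p'],2),at(w,r['pixel'],.071))
m=arm.regions_of('wrist','cab_drawer0_handle')[0]; print(m['box'],m['p'])
hsv=cv2.cvtColor(w['img'],cv2.COLOR_RGB2HSV)
for row in (200,220,240,260):
    print(row,[int(x) for x in w['img'][row,300:340].sum(1)])
E
```

```text
[0.4246 0.0031 0.1108] [ 0.4863 -0.2795  0.3643] 0.026529883109080783
[304. 285.] 0.86 [ 0.4172 -0.0015  0.071 ]
[288.3, 0.0, 351.7, 434.8] 0.8
200 [489, 497, 494, 459, 449, 426, 399, 381, 345, 296, 235, 346, 564, 645, 611, 634, 634, 623, 631, 628, 628, 617, 608, 614, 629, 624, 612, 629, 631, 630, 610, 623, 609, 618, 621, 616, 606, 625, 615, 617]
220 [487, 491, 490, 480, 463, 436, 399, 387, 347, 327, 241, 308, 555, 659, 621, 624, 623, 613, 622, 627, 612, 625, 621, 614, 610, 618, 611, 629, 625, 624, 622, 627, 625, 620, 622, 608, 619, 623, 621, 614]
240 [495, 483, 487, 480, 445, 435, 418, 386, 357, 328, 258, 248, 525, 663, 635, 633, 629, 633, 631, 618, 637, 630, 624, 627, 632, 627, 621, 626, 628, 635, 623, 615, 622, 627, 612, 615, 624, 621, 613, 613]
260 [499, 488, 495, 476, 453, 438, 424, 389, 364, 336, 288, 199, 488, 668, 633, 627, 620, 611, 618, 603, 607, 598, 625, 620, 630, 626, 628, 621, 632, 618, 613, 605, 611, 600, 624, 618, 618, 626, 630, 633]
```

The bar is 7 mm further out than the tool (its right edge is at pixel 311), so I'll shift to match.

>>> move_arm:
  increments:
    - [0,-0.047,0,0,0,0]
    - [0,0,0.07,0,0,0]
    - [0,0,0.1,0,0,0]
    - [0,0,0.08,0,0,0]
    - [0,0,0.023,0,0,0]
    - [0,0,0,0,0,0]

```text
clock: 58.82
position: [0.4167, 0.0034, 0.0681]
tool_rot: [[-0.0, 1.0, -0.001], [1.0, 0.0, 0.0], [0.0, -0.001, -1.0]]
force: [0.1, 0.2, 0.6]
grip_width: 0.0267
gripper_force: 0.0
```

>>> move_arm:
  increments:
    - [0,0,0,0,0,0]
    - [0,0,0,0,0,0]
    - [0,0,0,0,0,0]
  fingers: 0

```text
clock: 59.2
position: [0.4172, 0.0033, 0.0689]
tool_rot: [[-0.0, 1.0, 0.001], [1.0, 0.0, -0.0], [-0.0, 0.001, -1.0]]
force: [-1.1, 0.7, 3.2]
grip_width: 0.0092
gripper_force: 39.1
```

>>> move_arm:
  increments:
    - [0,0.1,0,0,0,0]
    - [0,0.1,0,0,0,0]
    - [0,0.1,0,0,0,0]
    - [0,0.1,0,0,0,0]
    - [0,0.1,0,0,0,0]
    - [0,0.1,0,0,0,0]
    - [0,0.1,0,0,0,0]
    - [0,0.1,0,0,0,0]
    - [0,0.1,0,0,0,0]
    - [0,0.1,0,0,0,0]
    - [0,0.05,0,0,0,0]
    - [0,0,0,0,0,0]

```text
clock: 60.7
position: [0.5753, 0.004, 0.0689]
tool_rot: [[-0.001, 1.0, 0.001], [1.0, 0.001, 0.001], [0.001, 0.001, -1.0]]
force: [1.9, 5.6, 4.2]
grip_width: 0.0093
gripper_force: 39.8
```

>>> move_arm:
  increments:
    - [0,0.03,0,0,0,0]
    - [0,0.03,0,0,0,0]
    - [0,0.015,0,0,0,0]
    - [0,0,0,0,0,0]
    - [0,0,0,0,0,0]

```text
clock: 61.32
position: [0.5861, 0.004, 0.0689]
tool_rot: [[-0.001, 1.0, 0.001], [1.0, 0.001, 0.001], [0.001, 0.001, -1.0]]
force: [0.9, 5.7, 3.3]
grip_width: 0.0092
gripper_force: 39.8
```

>>> move_arm:
  increments:
    - [0,0.015,0,0,0,0]
    - [0,0.015,0,0,0,0]
    - [0,0,0,0,0,0]

```text
clock: 61.7
position: [0.5864, 0.0041, 0.0688]
tool_rot: [[-0.0, 1.0, -0.008], [1.0, 0.0, 0.001], [0.001, -0.008, -1.0]]
force: [-23.7, 3.7, 21.5]
grip_width: 0.0092
gripper_force: 41.8
```

>>> move_arm:
  increments:
    - [0,-0.02,0,0,0,0]
    - [0,0,0,0,0,0]

```text
clock: 61.95
position: [0.5862, 0.0041, 0.0689]
tool_rot: [[-0.001, 1.0, -0.001], [1.0, 0.001, 0.001], [0.001, -0.001, -1.0]]
force: [-5.4, 5.6, 8.7]
grip_width: 0.0092
gripper_force: 40.6
```

>>> move_arm:
  increments:
    - [0,0,0,0,0,0]
    - [0,0,0,0,0,0]
    - [0,0,0,0,0,0]
    - [0,0,-0.1,0,0,0]
    - [0,0,-0.2,0,0,0]
    - [0,0,-0.3,0,0,0]
    - [0,-0.2,-0.3,0,0,0]
    - [0,-0.3,0,0,0,0]
    - [0,-0.2,0,0,0,0]
    - [0,0,0,0,0,0]
    - [0,0,0,0,0,0]
  fingers: 0.31

```text
clock: 63.32
position: [0.4829, 0.0031, 0.2043]
tool_rot: [[0.0, 1.0, 0.002], [1.0, -0.0, -0.0], [-0.0, 0.002, -1.0]]
force: [0.3, 0.5, -0.0]
grip_width: 0.0263
gripper_force: 0.0
```

```bash
python3 - <<'E'
from h import *
np.set_printoptions(precision=4,suppress=True)
s=arm.sense();print(s['clock'],s['position'],s['force'])
w=shot('wrist','w12.png');h=shot('scene');g=shot('side')
for c,f in (('wrist',w),('scene',h),('side',g)):
  for n,z in (('cab_drawer0_handle',.071),('branch1',.006),('offcut1',.006),('glue',.109),('varnish',.109),('tape_measure',0),('sanding_block',0),('screwdriver',.109)):
    print(c,n,[(round(r['p'],2),at(f,r['pixel'],z)[:2]) for r in arm.spot_point(c,n)[:4] if r['p']>.4])
c=np.zeros((480,800,3),np.uint8); c[:,:400]=cv2.resize(w['img'][:,240:640,::-1],(400,480));c[:,400:]=cv2.resize(g['img'][150:480,160:560,::-1],(400,330*400//400)).copy() if False else cv2.resize(g['img'][140:480,150:560,::-1],(400,480))
cv2.imwrite('pics/fin.png',c)
E
```

```text
63.325 [0.4829 0.0031 0.2043] [ 0.2943  0.4679 -0.0041]
wrist cab_drawer0_handle [(0.97, array([0.5872, 0.0017]))]
wrist branch1 [(0.64, array([0.3701, 0.0982]))]
wrist offcut1 []
wrist glue []
wrist varnish []
wrist tape_measure []
wrist sanding_block [(0.69, array([0.3649, 0.0971]))]
wrist screwdriver []
scene cab_drawer0_handle [(0.8, array([ 0.5841, -0.0023])), (0.52, array([ 0.5478, -0.2715]))]
scene branch1 [(0.83, array([ 0.4815, -0.3091])), (0.7, array([ 0.469 , -0.2485])), (0.69, array([ 0.4675, -0.3793])), (0.68, array([ 0.4728, -0.3473]))]
scene offcut1 [(0.89, array([0.544 , 0.3113])), (0.76, array([0.5482, 0.3528])), (0.6, array([ 0.5222, -0.3138])), (0.56, array([0.5142, 0.3838]))]
scene glue [(0.78, array([0.7486, 0.1396]))]
scene varnish [(0.85, array([0.7418, 0.0522]))]
scene tape_measure [(0.68, array([ 0.3677, -0.1675]))]
scene sanding_block [(0.79, array([0.3748, 0.096 ]))]
scene screwdriver [(0.9, array([ 0.7348, -0.0918])), (0.56, array([0.7932, 0.0512]))]
side cab_drawer0_handle [(0.96, array([ 0.5798, -0.0036]))]
side branch1 [(0.98, array([ 0.4631, -0.3073])), (0.86, array([ 0.4619, -0.3408])), (0.72, array([ 0.7432, -0.001 ])), (0.6, array([ 0.4679, -0.2606]))]
side offcut1 [(0.75, array([0.5333, 0.3343])), (0.5, array([0.5023, 0.3696]))]
side glue [(0.73, array([0.7574, 0.1387]))]
side varnish [(0.93, array([0.7209, 0.0323]))]
side tape_measure [(0.64, array([ 0.3658, -0.1565]))]
side sanding_block [(0.83, array([0.3618, 0.0919]))]
side screwdriver [(0.72, array([ 0.7355, -0.0995]))]
```

View pics/fin.png

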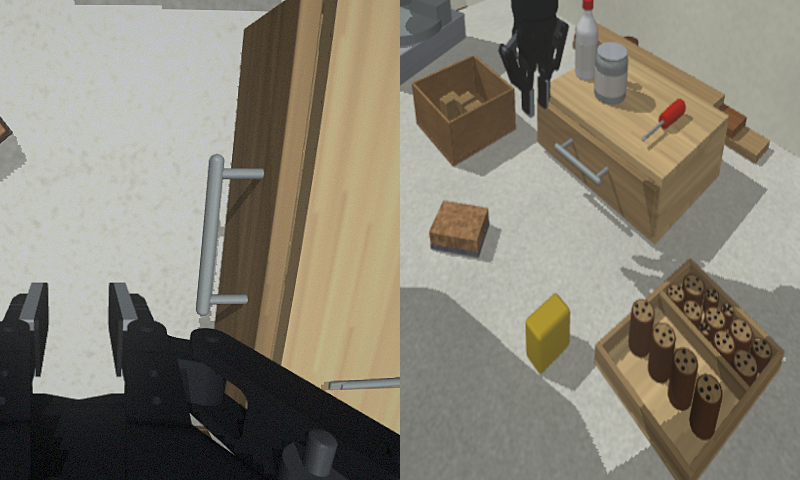

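The final crop shows the drawer flush with no gap, the four branches upright, and the offcuts in the box. The other bench items have not moved.

```bash
python3 -c "
from workcell import arm
print(arm.sign_off())"
```

```text
the job is handed in; nothing more can be done
None
```

The job is handed in: all three offcuts are in the scrap box, all four branches stand upright in the empty room, and the drawer is shut with both square blocks inside; the last pictures and the shutting force confirm this, but the judge returned no verdict.

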